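# Unhook the bur block from its rack and seat it

## Task

Take the tall maple bur block out of the sloping cradle of the two-tier rack: tip its front end up over the steel lip, then draw it forward from under the keeper at its back end. Set it down gently in the low wooden seat on the bench so that it lies flat on the seat's floor inside all four rims, either way round, and leave the dish, the tube and the cutters where they are.

Things in the scene. Friction and masses are not known exactly. Their poses are not given: they have to be found in the camera images.
- rack: Fixed two-tier wooden rack, 200 x 92 x 211 mm, open at its front (-x; x runs to its back, z up). Origin: on the bench under the middle of the cradle. The cradle floor, 56 mm wide, slopes 18 degrees (0.314 rad), front low; the block's underside centre starts 58 mm above the origin. Cheeks at y = +-40 mm stand only at x = 45 to 105 mm; in front of them the block's sides are open.
- lip (a point): Middle of the top edge of the rack's fixed steel front lip: 14 mm high square to the cradle floor, 44 mm wide, 6 mm thick, 2.5 mm before the block's front end. The block's front end must rise about 20 mm to pass over it (tilt block 8 to 10 degrees about the lower edge of its back end).
- keeper (a point): Front edge of the underside of the fixed steel keeper tongue, 36 mm wide, which reaches 10 mm over the top of the block's back end and lies 6 mm above it; a steel upright stands 13 mm behind that end. So the block cannot be lifted straight; once its front is over the lip, draw it 25 mm forward (rack's -x) to free its back end.
- deck_edge (a point): Middle of the lower front edge of the rack's level top deck: 188 mm above the bench, at x = -53 mm of the rack, 92 mm wide, reaching back 160 mm. Fixed things on it reach 257 mm height. The gripper must lean to the rack's front, about 40 degrees from vertical, to take the block near its front end below it; the block is free of the deck 130 mm forward of its start.
- block: Maple bur block: wood 140 long (x) x 50 wide (y) x 46 mm high (z), 0.17 to 0.34 kg, with rotary burs in its top up to z = 84 mm. Origin: centre of its underside, z towards the burs. Starts in the rack's cradle with its -x end at the front (low). Grip it across the width on the wood, for instance 50 mm from the centre towards -x and 34 mm above the underside.
- seat: Fixed low wooden seat on the bench, 168 x 78 mm outside. Floor 4 mm above the bench; rim 10 mm above the bench; recess 148 mm (x) x 58 mm (y). Origin: centre, on the bench surface; x along its length, z up. Rack and seat stand one on the robot's left and one on its right, either way.
- dish: Loose round steel dish of scraps, 62 mm across, 38 high, on the bench between rack and seat; origin under its centre. Not to be moved.
- tube: Loose standing white plastic tube, 40 mm across, 104 high, behind the dish; origin under its centre. Not to be moved.
- cutters: Loose cutters with blue handles lying flat, 128 x 42 x 11 mm, in front of the dish; origin under the centre. Not to be moved.
Things that resemble listed ones, but are neither listed nor needed, are in the scene too. Of the things that look like the seat, take the one that is farthest from the robot's base at the start. Leave any black look-alike of the block alone.

How it is judged:
On the way, in this order (a step that is already met when the one before it is completed fails the run):
1. the block's front end is tipped up (tilted at least 0.05 rad from the cradle) while its back end is still at the keeper (angle between the x axis of block and the x axis of rack, either way round below 0.264 rad and x of block in the frame of rack above -0.03 m and z of block in the frame of rack below 0.1 m), for 0.1 s.
2. the block is out of the rack, more than 0.15 m from the middle of the cradle (horizontal distance between block and rack above 0.15 m), for 0.1 s.
At the end, for the whole second after the job is handed in: The block stands upright (burs up, within 2 degrees) and at rest on the floor of the seat, inside all four rims (centres within 9 mm, underside at most 2.5 mm above the seat's floor, its length along the seat's within 0.15 rad, either way round), and is released (horizontal distance between block and seat below 0.009 m and z of block in the frame of seat between 0.002 and 0.0065 m and angle between block's own z axis and vertical below 0.035 rad and angle between the x axis of block and the x axis of seat, either way round below 0.15 rad and linear speed of block below 0.02 m/s and contact force between the fingers and block below 0.1 N); the robot touches nothing.
It fails at once if the block is dropped or rammed into the seat (more than 60 N) (contact force between block and seat above 60 N).
It fails at once if the dish is moved by more than 30 mm (distance of dish from where it was at the start of the episode above 0.03 m).
It fails at once if the tube is moved by more than 30 mm or knocked over (distance of tube from where it was at the start of the episode above 0.03 m or angle between tube's own z axis and vertical above 0.5 rad).
It fails at once if the cutters are moved by more than 30 mm (distance of cutters from where it was at the start of the episode above 0.03 m).
It also fails if it takes over 48 s, if anything falls off the work surface, if the arm or the gripper's body presses on something with over 40 N, if the wrist force passes 120 N, or if a joint passes its speed limit or range.

## Robot

A 7-joint arm with a two-finger parallel gripper is mounted at the origin on a cart in front of the work surface, level with it; the furniture and walls round the work are solid. World frame = base frame: x ahead of the robot, y to its left, z up, the work surface at z = 0. Lengths are in m, angles in rad, forces in N, time in s.
With the tool pointing down it reaches from about 0.425 to 0.875 m from the base axis. Payload 4.7 kg.
Tool frame: the origin (TCP) lies midway between the tips of the shut fingers; the grasp point (between the pads) lies 19 mm behind it; z points along the fingers, y is the direction in which the jaws open and shut (so a half turn about z gives the same grasp; the last joint's range is limited). The gripper opens to 87 mm and grips with 3 to 60 N. Pads are 19 mm wide; open, the fingers measure 117 mm over their backs; the gripper's body (75 mm by 190 mm) begins 51 mm behind the grasp point.
Start: joints at [1.275, 0.321, -0.07, 1.45, 0.023, 1.371, -0.057], TCP at [0.198, -0.619, 0.223] pointing down, gripper open.
Joint ranges: [-2.86, 2.86], [-0.3, 2.09], [-1.38, 1.24], [0.06, 2.45], [-1.56, 4.7], [0.09, 2.05], [-2.69, 2.69]. Speed limits (rad/s): [2.57, 2.57, 3.14, 3.14, 3.14, 3.14, 3.14].

## Interface

Orientations are given as [roll, pitch, yaw] about the fixed x, y, z axes, in that order (R = Rz(yaw) Ry(pitch) Rx(roll)).
In Python, from rig import env gives the robot as it stands.
- The arm moves only by the tool carry_out, never from a script. Its argument "rows" is a list of rows, each a list of 5 numbers: the finger opening in m, from 0 to 0.087, then the shift along the tool's x, y, z in m, then the turn about the tool's z in degrees. In form: [[grip, tx, ty, tz, turn], ...]. A call has 1 to 5 rows; each row shifts and turns the pose as measured when the row begins, along the tool's axes as they then stand; what a row does not reach is not made up. A row lasts 1/10 s, in which the tool goes at most 50 mm and 8.59 degrees, less where a joint would pass 70% of its speed; a pose out of reach is approached as far as the arm can. A call with a gripper value outside its range is refused whole. The fingers move at their own pace and stop on an object; "squeeze" is the grip in N (left out, the last holds). Time passes only in rows, so rows that do not move let the fingers close. It gives the time, the measured TCP pose, the force and the opening at its end, in the units of the state.
- env.read_state(): the state, without advancing time (a new reading comes with each control period).
- env.camera(name): name is "scene" or "top" or "wrist"; returns a dict with "image" (480x640x3 uint8, red, green, blue), "fov_y" (degrees; the focal length in pixels is half the picture's height over the tangent of half this angle, whatever the lens; pixels are square), "cx", "cy" (the principal point, pixels), "extrinsics" (4x4, takes a point from world to camera coordinates). Camera axes: x right, y down, z forward; pixel columns grow to the right and rows downward; lengths in m; the calibration is good to about 2 mm. A picture is of the moment at which its call begins. There is no depth.
- env.hand_in(): hands the job in, once; it reports no verdict.
The state is a dict: "clock": time; "joint_pos": joint angles; "qd": joint speeds; "tau": joint torques, N m; "tool_pos": TCP position; "tcp_rot": TCP orientation; "contact_force": force on the tool from outside, world axes, zero at the start; "wrist_torque": the same for the moment, N m; "width": opening from 0.0 (shut) to 1.0 (fully open).
Only numpy, scipy, OpenCV 4.12 (cv2) and the standard library are available. Lean on these libraries where they do the work, as an engineer would, in place of code of your own. Each camera call takes 0.05 s, during which the arm holds its last target.

## Working session

There is one attempt and no reset: what is moved stays moved. The work goes in short steps, Python scripts to look and compute and a tool call to move; the robot and the scene stay as the last step left them, time stands still between calls to the robot, and variables do not carry over. Pictures are saved under pics/ and viewed, and the job is handed in when it is done.

Besides the shell and the picture viewer there is one more tool, called after "Call:" as a command line: name --pt "numbers of a row" for each row, then --argument value for the rest. carry_out: Moves the arm, as the interface text tells. Its arguments: {"type":"object","properties":{"rows":{"type":"array"},"squeeze":{"type":"number"}},"required":["rows"]}

```bash
ls; mkdir -p pics; python3 - <<'E'
from rig import env
import cv2
s=env.read_state(); print(s)
for n in ["scene","top","wrist"]:
    c=env.camera(n); cv2.imwrite(f"pics/{n}0.png",c["image"][:,:,::-1]); print(n,c["fov_y"],c["cx"],c["cy"],c["extrinsics"].round(4).tolist())
E
```

```text
pics
{'clock': 0.0, 'joint_pos': array([ 1.27512677,  0.32177153, -0.07004624,  1.45171029,  0.02261738,
        1.37080596, -0.05690197]), 'qd': array([0.00074846, 0.00091533, 0.00085654, 0.00105581, 0.00111757,
       0.00022924, 0.00234459]), 'tau': array([ 7.71268951e-04, -4.91284561e+01, -4.03220225e-01, -3.12536144e+01,
       -6.37623598e-02,  4.37272363e-02,  1.62269348e-04]), 'tool_pos': array([ 0.19789365, -0.61854206,  0.22147694]), 'tcp_rot': array([-3.13968793e+00,  1.30771014e-04,  3.09765993e-01]), 'contact_force': array([0.35065561, 0.45774101, 0.64857066]), 'wrist_torque': array([0.0303939 , 0.0191711 , 0.02468028]), 'width': 1.0022717699713952}
scene 47.8501776946803 318.2562271400234 250.71731644950526 [[-0.7215, -0.6922, 0.02, 0.4514], [-0.4379, 0.4336, -0.7876, 0.3543], [0.5364, -0.577, -0.6159, 0.7319], [0.0, 0.0, 0.0, 1.0]]
top 50.59316688738641 326.96376493081533 228.95148506795155 [[0.0206, -0.9997, 0.0094, 0.04], [-0.9986, -0.0211, -0.0478, 0.6137], [0.048, -0.0084, -0.9988, 0.9631], [0.0, 0.0, 0.0, 1.0]]
wrist 62.919710339950896 322.6086427464127 236.78524167023264 [[0.303, -0.953, -0.002, -0.65], [-0.9203, -0.2931, 0.259, -0.0304], [-0.2474, -0.0767, -0.9659, 0.3894], [0.0, 0.0, 0.0, 1.0]]
```

View pics/scene0.png

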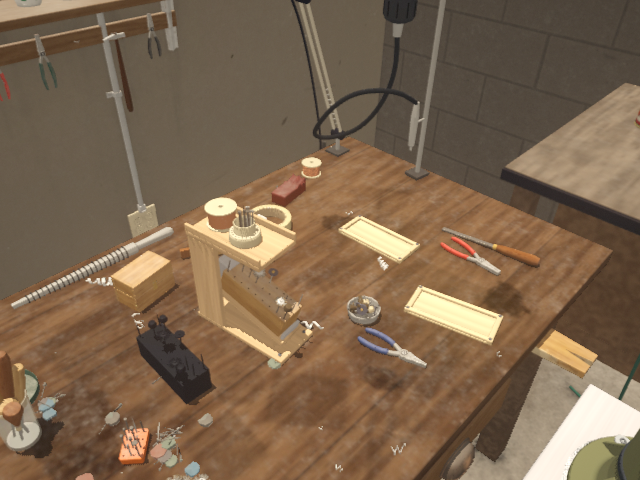

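View pics/top0.png

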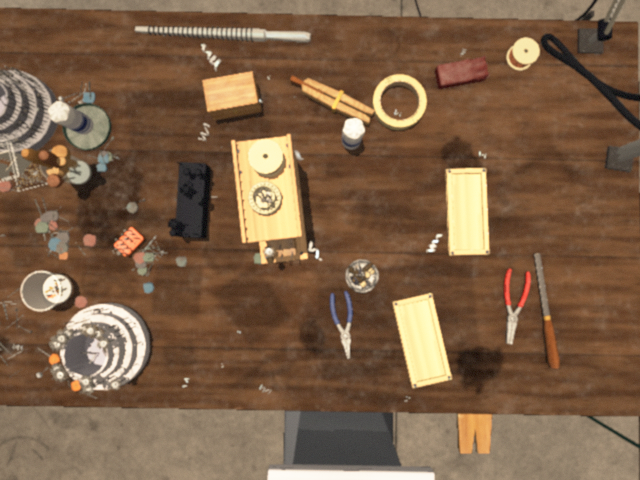

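View pics/wrist0.png

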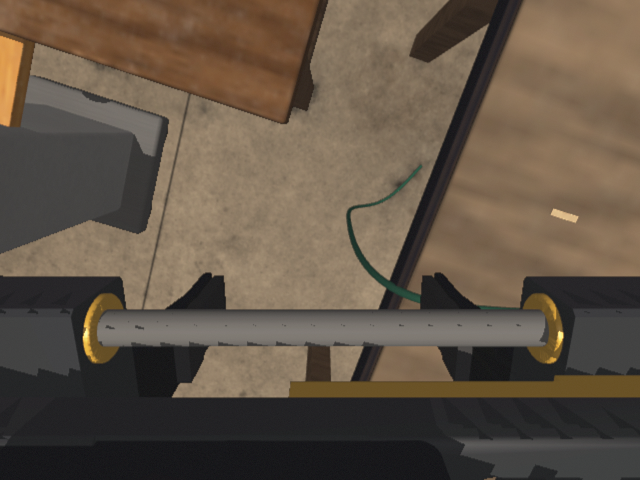

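```bash
cat > h.py <<'E'
import numpy as np, cv2
def K(c):
    f=240/np.tan(np.radians(c["fov_y"])/2); return np.array([[f,0,c["cx"]],[0,f,c["cy"]],[0,0,1]])
def ray(c,uv):
    R=c["extrinsics"][:3,:3];t=c["extrinsics"][:3,3]
    d=R.T@np.linalg.inv(K(c))@np.array([uv[0],uv[1],1.]); return -R.T@t,d/np.linalg.norm(d)
def onz(c,uv,z):
    o,d=ray(c,uv); return o+d*(z-o[2])/d[2]
def tri(*obs):
    A=0;b=0;
    for c,uv in obs:
        o,d=ray(c,uv);M=np.eye(3)-np.outer(d,d);A=A+M;b=b+M@o
    p=np.linalg.solve(A,b)
    return p,[np.linalg.norm((np.eye(3)-np.outer(*(ray(c,uv)[1],)*2))@(p-ray(c,uv)[0])) for c,uv in obs]
def proj(c,p):
    q=K(c)@(c["extrinsics"][:3,:3]@np.asarray(p,float)+c["extrinsics"][:3,3]); return q[:2]/q[2]
def crop(img,u0,v0,u1,v1,name,s=None):
    s=s or min(800/(u1-u0),600/(v1-v0)); cv2.imwrite(name,cv2.resize(img[v0:v1,u0:u1,::-1],None,fx=s,fy=s,interpolation=cv2.INTER_CUBIC)); print(name,s)
E
python3 - <<'E'
from rig import env
from h import *
import pickle
t=env.camera("top"); s=env.camera("scene")
pickle.dump((t,s),open("cams.pkl","wb"))
crop(t["image"],215,120,335,280,"pics/ta.png",3.75)
crop(s["image"],180,190,330,370,"pics/sa.png",3.33)
crop(t["image"],380,150,520,400,"pics/tb.png",2.4)
crop(s["image"],320,200,520,350,"pics/sb.png",4)
E
```

```text
pics/ta.png 3.75
pics/sa.png 3.33
pics/tb.png 2.4
pics/sb.png 4
```

View pics/ta.png

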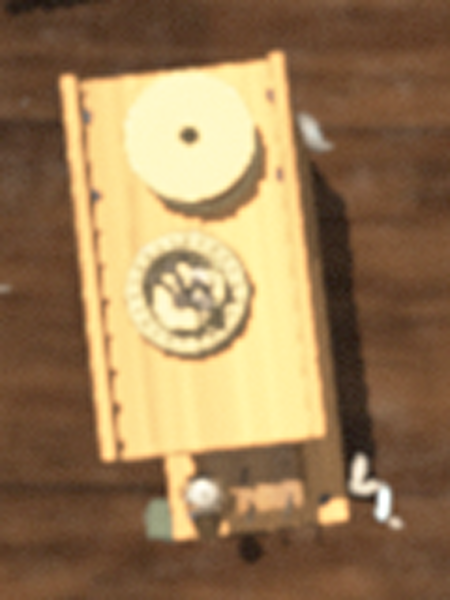

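View pics/sa.png

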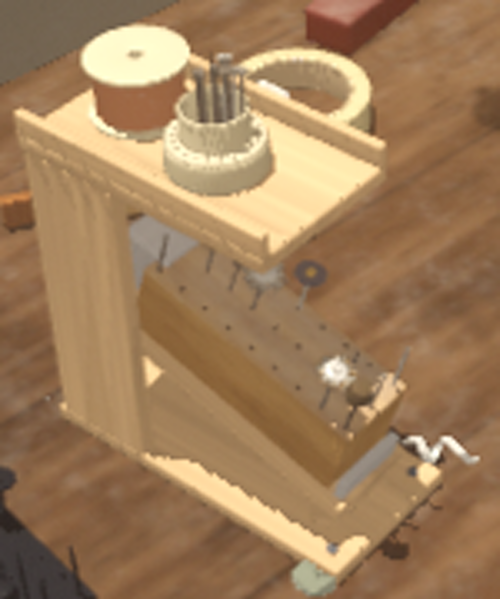

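View pics/tb.png

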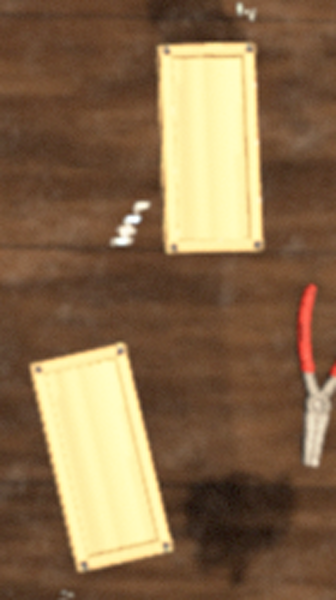

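View pics/sb.png

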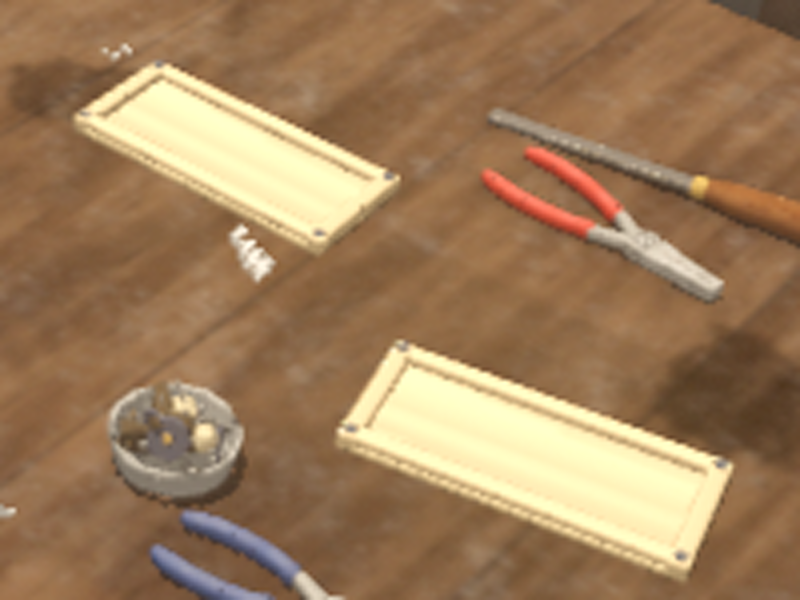

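```bash
python3 - <<'E'
import pickle
from h import *
t,s=pickle.load(open("cams.pkl","rb"))
T=lambda a,b,k,o:(a/k+o[0],b/k+o[1])
tb=lambda a,b:T(a,b,2.4,(380,150)); sb=lambda a,b:T(a,b,4,(320,200))
ta=lambda a,b:T(a,b,3.75,(215,120)); sa=lambda a,b:T(a,b,10/3,(180,190))
print("cams",ray(t,(0,0))[0],ray(s,(0,0))[0])
for n,a,b in [("TL",(167,50),(83,115)),("TR",(250,48),(159,65)),("BR",(259,245),(389,176)),("BL",(172,247),(318,232))]:
    p,e=tri((t,tb(*a)),(s,sb(*b)));print(n,p.round(4),np.round(e,4),onz(t,tb(*a),.010).round(4),onz(s,sb(*b),.010).round(4))
for n,a,b in [("railL front top",(104,460),(268,236)),("railL back top",(67,76),(18,112)),("railR front top",(326,437),(384,143)),("spool hole",(188,135),(135,54)),("silver ball",(204,492),(335,370))]:
    p,e=tri((t,ta(*a)),(s,sa(*b)));print(n,p.round(4),np.round(e,4))
for n,a in [("base front L",(175,540)),("base front R",(348,520))]:
    print(n,onz(t,ta(*a),.01))
for n,b in [("base front L",(340,575)),("base front R",(440,475)),("lip?",(340,500))]:
    print(n,onz(s,sa(*b),.01))
E
```

```text
cams [0.56582986 0.06107563 0.99084578] [0.08816803 0.5810306  0.72079412]
TL [ 0.7324 -0.1852  0.0041] [0.0001 0.0001] [ 0.7313 -0.1838  0.01  ] [ 0.7272 -0.1788  0.01  ]
TR [ 0.735  -0.2536  0.0043] [0.0007 0.0007] [ 0.7345 -0.2514  0.01  ] [ 0.7294 -0.2475  0.01  ]
BR [ 0.5748 -0.2611  0.0053] [0.0001 0.0001] [ 0.5747 -0.2596  0.01  ] [ 0.5717 -0.2554  0.01  ]
BL [ 0.5712 -0.1902  0.008 ] [0.0006 0.0006] [ 0.5716 -0.1893  0.01  ] [ 0.5694 -0.1885  0.01  ]
railL front top [0.5784 0.1823 0.2097] [0.0015 0.0015]
railL back top [0.7379 0.203  0.2078] [0.0006 0.0006]
railR front top [0.5916 0.0935 0.2086] [0.001 0.001]
spool hole [0.7103 0.1499 0.2301] [0.0004 0.0004]
silver ball [0.5676 0.1521 0.1144] [0.0002 0.0002]
base front L [0.54273149 0.17707809 0.01      ]
base front R [0.55480351 0.08854093 0.01      ]
base front L [0.53861731 0.17920189 0.01      ]
base front R [0.5508503  0.09436472 0.01      ]
lip? [0.57568715 0.14443045 0.01      ]
```

Call:
carry_out --pt "0.087 0 0 -0.045 0" --pt "0.087 0.02 -0.02 -0.04 0" --pt "0.087 0.032 -0.034 -0.015 0" --pt "0.087 0.032 -0.034 -0.015 0" --pt "0.087 0.032 -0.034 -0.015 0"

```text
clock: 0.75
tool_pos: [0.2674, -0.4673, 0.3504]
tcp_rot: [-3.131, 0.003, 0.296]
contact_force: [0.9, 0.6, -0.2]
width: 1.0
```

Call:
carry_out --pt "0.087 0.033 -0.034 -0.01 2" --pt "0.087 0.033 -0.034 -0.01 2" --pt "0.087 0.033 -0.034 -0.01 2" --pt "0.087 0.033 -0.034 -0.01 2" --pt "0.087 0.033 -0.034 -0.01 2"

```text
clock: 1.25
tool_pos: [0.3926, -0.2576, 0.4052]
tcp_rot: [-3.137, 0.004, 0.113]
contact_force: [0.5, -0.3, 1.6]
width: 0.998
```

Call:
carry_out --pt "0.087 0.02 -0.036 -0.01 0" --pt "0.087 0.02 -0.036 -0.01 0" --pt "0.087 0.02 -0.036 -0.01 0" --pt "0.087 0.02 -0.036 -0.01 0" --pt "0.087 0.02 -0.036 -0.01 0"

```text
clock: 1.75
tool_pos: [0.4744, -0.0575, 0.4581]
tcp_rot: [-3.14, 0.002, 0.114]
contact_force: [0.6, 0.8, 0.7]
width: 1.003
```

```bash
python3 - <<'E'
from rig import env
from h import *
print(env.read_state())
c=env.camera("wrist"); cv2.imwrite("pics/w1.png",c["image"][:,:,::-1])
E
```

```text
{'clock': 1.75, 'joint_pos': array([ 0.73905447, -0.03599618, -0.6410326 ,  1.38443812, -0.02320282,
        1.78778253, -1.36376331]), 'qd': array([-0.46252177,  0.29475336, -0.57236931, -0.45494325,  0.1494644 ,
        0.18821047, -1.01100244]), 'tau': array([ 2.37253033e+00, -2.66700500e+01,  2.10244954e+00, -3.01778054e+01,
       -2.67284503e-01,  2.90132366e-02,  1.09624084e+00]), 'tool_pos': array([ 0.47441701, -0.05746699,  0.45808436]), 'tcp_rot': array([-3.14009802e+00,  1.54972320e-03,  1.13657452e-01]), 'contact_force': array([0.62207341, 0.83560567, 0.74821441]), 'wrist_torque': array([-0.01841389, -0.02530297, -0.01407647]), 'width': 1.0031767169278254}
```

View pics/w1.png

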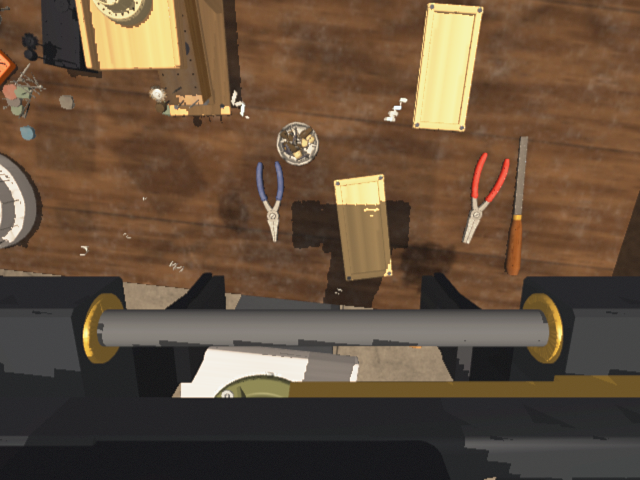

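Call:
carry_out --pt "0.087 0.0 -0.03 -0.04 0" --pt "0.087 0.0 -0.03 -0.04 0" --pt "0.087 0.0 -0.03 -0.04 0" --pt "0.087 0.0 0 -0.05 0" --pt "0.087 0.0 0 -0.05 0"

```text
clock: 2.3
tool_pos: [0.4644, 0.0407, 0.5967]
tcp_rot: [-3.134, -0.028, 0.139]
contact_force: [0.9, -0.1, -0.4]
width: 1.001
```

```bash
cat > st.py <<'E'
from rig import env
import numpy as np
np.set_printoptions(precision=4,suppress=True)
from scipy.spatial.transform import Rotation as Ro
s=env.read_state();R=Ro.from_euler('xyz',s['tcp_rot']).as_matrix()
print(round(s['clock'],2),"q",s['joint_pos'],"p",s['tool_pos'],"rpy",s['tcp_rot'],"w",s['width'],"F",s['contact_force'])
print("toolz",R[:,2],"lean",np.degrees(np.arccos(-R[2,2])),"az",np.degrees(np.arctan2(R[1,2],R[0,2])),"tooly",R[:,1],"toolx",R[:,0])
E
python3 st.py
```

```text
2.3 q [ 0.244   0.0268 -0.3966  1.0411  0.004   2.0471 -1.5826] p [0.4644 0.0407 0.5967] rpy [-3.1344 -0.0285  0.1385] w 1.0008912724686598 F [ 0.946  -0.1051 -0.4277]
toolz [ 0.0272  0.0111 -0.9996] lean 1.6840567410507974 az 22.192534378896422 tooly [ 0.1383 -0.9904 -0.0072] toolx [0.99   0.138  0.0285]
```

Call:
carry_out --pt "0.087 0.0 0 -0.05 0" --pt "0.087 0.0 0 -0.05 0" --pt "0.087 0.0 0 -0.05 0"

```text
clock: 2.6
tool_pos: [0.4576, 0.0418, 0.6524]
tcp_rot: [-3.134, -0.143, 0.145]
contact_force: [0.8, -0.3, 0.5]
width: 0.998
```

```bash
python3 st.py
```

```text
2.6 q [ 0.0795 -0.0138 -0.2152  0.9597 -0.0137  2.0525 -1.5688] p [0.4576 0.0418 0.6524] rpy [-3.1336 -0.143   0.1446] w 0.9978775513397021 F [ 0.7839 -0.2598  0.48  ]
toolz [ 0.1398  0.0284 -0.9898] lean 8.203625951899904 az 11.48773756333637 tooly [ 0.1452 -0.9894 -0.0079] toolx [0.9795 0.1426 0.1425]
```

Call:
carry_out --pt "0.087 0.008 0 -0.049 0" --pt "0.087 0.01 0 -0.049 0" --pt "0.087 0.012 0 -0.048 0" --pt "0.087 0.015 0 -0.047 0" --pt "0.087 0.015 0 -0.047 0"

```text
clock: 3.1
tool_pos: [0.4641, 0.0439, 0.7511]
tcp_rot: [-3.136, -0.352, 0.148]
contact_force: [0.8, 0.2, 0.4]
width: 1.002
```

```bash
python3 st.py
```

```text
3.1 q [ 0.1997 -0.0025 -0.3412  0.7396 -0.01    2.0526 -1.5693] p [0.4641 0.0439 0.7511] rpy [-3.1359 -0.3518  0.1483] w 1.0023577432125814 F [0.7852 0.1569 0.3773]
toolz [ 0.34    0.0566 -0.9387] lean 20.15898608727503 az 9.446177326984015 tooly [ 0.1497 -0.9887 -0.0053] toolx [0.9284 0.1387 0.3446]
```

Call:
carry_out --pt "0.087 0.018 0 -0.046 0" --pt "0.087 0.02 0 -0.045 0" --pt "0.087 0.022 0 -0.044 0" --pt "0.087 0.024 0 -0.043 0"

```text
clock: 3.5
tool_pos: [0.4691, 0.0422, 0.8285]
tcp_rot: [-3.137, -0.518, 0.145]
contact_force: [1.1, 0.3, -1.1]
width: 1.0
```

```bash
python3 st.py
```

```text
3.5 q [-0.2829  0.0182  0.1508  0.5532 -0.0149  2.0528 -1.5681] p [0.4691 0.0422 0.8285] rpy [-3.137  -0.5176  0.1448] w 0.9996833633117912 F [ 1.053   0.2982 -1.0876]
toolz [ 0.489   0.0759 -0.869 ] lean 29.658658245179232 az 8.82240097485101 tooly [ 0.1465 -0.9892 -0.004 ] toolx [0.8599 0.1254 0.4948]
```

Call:
carry_out --pt "0.087 0.028 0 -0.04 0" --pt "0.087 0.03 0 -0.038 0" --pt "0.087 0.032 0 -0.036 0"

```text
clock: 3.8
tool_pos: [0.4792, 0.0451, 0.8822]
tcp_rot: [-3.141, -0.639, 0.147]
contact_force: [0.1, -0.1, -0.4]
width: 1.0
```

```bash
python3 st.py
```

```text
3.8 q [-0.5237  0.0772  0.5182  0.3821 -0.1294  2.0529 -1.5411] p [0.4792 0.0451 0.8822] rpy [-3.1411 -0.6387  0.1468] w 1.000010856370674 F [ 0.0725 -0.1385 -0.4151]
toolz [ 0.5896  0.0877 -0.8029] lean 36.59401359729389 az 8.464457723026246 tooly [ 0.1466 -0.9892 -0.0004] toolx [0.7942 0.1175 0.5961]
```

Call:
carry_out --pt "0.087 -0.029 -0.006 0.038 0" --pt "0.087 -0.029 -0.006 0.038 0" --pt "0.087 -0.029 -0.006 0.038 0" --pt "0.087 -0.029 -0.006 0.038 0" --pt "0.087 -0.029 -0.006 0.038 0"

```text
clock: 4.3
tool_pos: [0.4712, 0.0551, 0.7539]
tcp_rot: [-3.127, -0.649, 0.12]
contact_force: [-0.7, -1.8, 0.2]
width: 0.998
```

```bash
python3 st.py
```

```text
4.3 q [-0.4372 -0.287   0.1288  1.1047  0.1318  1.6763 -1.6896] p [0.4712 0.0551 0.7539] rpy [-3.1268 -0.6486  0.12  ] w 0.9976516347329201 F [-0.7333 -1.8395  0.2064]
toolz [ 0.5979  0.087  -0.7968] lean 37.17185983816817 az 8.275954570998007 tooly [ 0.1286 -0.9916 -0.0118] toolx [0.7912 0.0954 0.6041]
```

Call:
carry_out --pt "0.087 -0.022 -0.005 0.04 0" --pt "0.087 -0.025 -0.006 0.04 0" --pt "0.087 -0.029 -0.006 0.038 0" --pt "0.087 -0.029 -0.006 0.038 0" --pt "0.087 -0.029 -0.006 0.038 0"

```text
clock: 4.8
tool_pos: [0.5189, 0.0811, 0.6324]
tcp_rot: [-3.133, -0.607, 0.119]
contact_force: [-0.1, 5.1, 1.6]
width: 0.995
```

```bash
python3 st.py
```

```text
4.8 q [ 0.0692 -0.3017 -0.2012  1.3826 -0.055   1.4473 -1.6013] p [0.5189 0.0811 0.6324] rpy [-3.1334 -0.6068  0.1191] w 0.9953889276348146 F [-0.0965  5.0742  1.5848]
toolz [ 0.5652  0.0759 -0.8214] lean 34.7703907505314 az 7.643701229357601 tooly [ 0.1234 -0.9923 -0.0067] toolx [0.8157 0.0976 0.5702]
```

```bash
cat > kin.py <<'E'
import numpy as np
from scipy.spatial.transform import Rotation as Ro
def rz(a):return Ro.from_euler('z',a).as_matrix()
def ry(a):return Ro.from_euler('y',a).as_matrix()
def fk(q,P,s=(-1,1,-1,1,-1,1,-1)):
    h,L1,L2,D,a,b=P; q=np.array(q)*s
    R=rz(q[0])@ry(q[1]);p=np.array([0,0,h]);
    R=R@rz(q[2]);p=p+R@[a,0,L1];R=R@ry(q[3]);p=p+R@[-a,0,0]
    R=R@rz(q[4]);p=p+R@[b,0,L2];R=R@ry(q[5])@rz(q[6]);p=p+R@[0,0,D]
    return p,R
E
python3 - <<'E'
from kin import *
from scipy.optimize import least_squares
import itertools
D=[([ 1.27512677,  0.32177153, -0.07004624,  1.45171029,  0.02261738,1.37080596, -0.05690197],[ 0.19789365, -0.61854206,  0.22147694]),
([ 0.73905447, -0.03599618, -0.6410326 ,  1.38443812, -0.02320282,1.78778253, -1.36376331],[ 0.47441701, -0.05746699,  0.45808436]),
([ 0.244 ,  0.0268, -0.3966 , 1.0411 , 0.004 ,  2.0471 ,-1.5826],[0.4644 ,0.0407, 0.5967]),
([ 0.0795 ,-0.0138 ,-0.2152 , 0.9597 ,-0.0137 , 2.0525, -1.5688],[0.4576, 0.0418, 0.6524]),
([-0.2829 , 0.0182 , 0.1508,  0.5532, -0.0149 , 2.0528, -1.5681],[0.4691, 0.0422, 0.8285]),
([-0.5237,  0.0772 , 0.5182,  0.3821, -0.1294 , 2.0529, -1.5411],[0.4792 ,0.0451, 0.8822]),
([-0.4372 ,-0.287 ,  0.1288,  1.1047,  0.1318,  1.6763, -1.6896],[0.4712, 0.0551 ,0.7539]),
([ 0.0692, -0.3017, -0.2012,  1.3826, -0.055 ,  1.4473, -1.6013],[0.5189 ,0.0811, 0.6324])]
for s3,s5 in itertools.product((-1,1),(-1,1)):
    s=(-1,1,s3,1,s5,1,-1)
    r=least_squares(lambda P:np.concatenate([fk(q,P,s)[0]-p for q,p in D]),[.3,.4,.4,.2,0,0])
    print(s,r.x.round(4),np.sqrt(np.mean(r.fun**2)), fk(D[-1][0],r.x,s)[1].round(3).tolist())
E
```

```text
(-1, 1, -1, 1, -1, 1, -1) [ 0.2553  0.479   0.5102  0.3856 -0.0041 -0.0044] 0.01487331972575098 [[-0.123, 0.816, 0.565], [0.992, 0.098, 0.076], [0.007, 0.57, -0.821]]
(-1, 1, -1, 1, 1, 1, -1) [ 0.215   0.4805  0.5255  0.3496 -0.0095 -0.0065] 0.02994968234236248 [[-0.072, 0.812, 0.579], [0.993, 0.111, -0.032], [-0.09, 0.572, -0.815]]
(-1, 1, 1, 1, -1, 1, -1) [ 0.2848  0.5812  0.5657  0.6471 -0.1736 -0.2807] 0.1674219127570858 [[0.256, 0.775, 0.578], [0.959, -0.281, -0.048], [0.125, 0.566, -0.815]]
(-1, 1, 1, 1, 1, 1, -1) [ 0.3178  0.519   0.5586  0.5947 -0.1634 -0.2512] 0.169399194893312 [[0.307, 0.777, 0.549], [0.951, -0.268, -0.153], [0.028, 0.57, -0.821]]
```

```bash
cat > kin.py <<'E'
import numpy as np
from scipy.optimize import least_squares
from scipy.spatial.transform import Rotation as Ro
def rz(a):return Ro.from_euler('z',a).as_matrix()
def ry(a):return Ro.from_euler('y',a).as_matrix()
S=(-1,1,-1,1,-1,1,-1)
LO=np.array([-2.86,-.3,-1.38,.06,-1.56,.09,-2.69]);HI=np.array([2.86,2.09,1.24,2.45,4.7,2.05,2.69])
T0=rz(-np.pi/2)
def fk(q,P):
    q=np.array(q)*S; P=np.asarray(P)
    R=rz(q[0]);p=R@[P[4],P[5],P[0]];R=R@ry(q[1])@rz(q[2]);p=p+R@[P[6],P[7],P[1]]
    R=R@ry(q[3])@rz(q[4]);p=p+R@[P[8],P[9],P[2]];R=R@ry(q[5])@rz(q[6]);p=p+R@[P[10],P[11],P[3]]
    return p,R@T0
E
python3 - <<'E'
from kin import *
D=[([ 1.27512677,  0.32177153, -0.07004624,  1.45171029,  0.02261738,1.37080596, -0.05690197],[ 0.19789365, -0.61854206,  0.22147694]),
([ 0.73905447, -0.03599618, -0.6410326 ,  1.38443812, -0.02320282,1.78778253, -1.36376331],[ 0.47441701, -0.05746699,  0.45808436]),
([ 0.244 ,  0.0268, -0.3966 , 1.0411 , 0.004 ,  2.0471 ,-1.5826],[0.4644 ,0.0407, 0.5967]),
([ 0.0795 ,-0.0138 ,-0.2152 , 0.9597 ,-0.0137 , 2.0525, -1.5688],[0.4576, 0.0418, 0.6524]),
([ 0.1997 ,-0.0025, -0.3412 , 0.7396 ,-0.01 ,   2.0526, -1.5693],[0.4641 ,0.0439, 0.7511]),
([-0.2829 , 0.0182 , 0.1508,  0.5532, -0.0149 , 2.0528, -1.5681],[0.4691, 0.0422, 0.8285]),
([-0.5237,  0.0772 , 0.5182,  0.3821, -0.1294 , 2.0529, -1.5411],[0.4792 ,0.0451, 0.8822]),
([-0.4372 ,-0.287 ,  0.1288,  1.1047,  0.1318,  1.6763, -1.6896],[0.4712, 0.0551 ,0.7539]),
([ 0.0692, -0.3017, -0.2012,  1.3826, -0.055 ,  1.4473, -1.6013],[0.5189 ,0.0811, 0.6324])]
r=least_squares(lambda P:np.concatenate([np.concatenate([fk(q,P)[0]-p for q,p in D]),1e-3*np.asarray(P[4:])]),[.3,.4,.4,.2]+[0]*8)
print(r.x.round(4),r.fun[:27].reshape(-1,3).round(4))
print(fk(D[-1][0],r.x)[1].round(3))
np.save("P.npy",r.x)
E
```

```text
[ 2.493e-01  4.680e-01  5.131e-01  3.688e-01  0.000e+00 -1.560e-02
 -0.000e+00 -1.090e-02 -1.000e-04 -2.000e-04  1.000e-04  1.000e-04] [[-0.     -0.      0.    ]
 [ 0.      0.      0.    ]
 [-0.      0.0001  0.    ]
 [ 0.     -0.      0.    ]
 [-0.      0.     -0.    ]
 [-0.      0.0001  0.    ]
 [-0.      0.     -0.    ]
 [-0.     -0.0001 -0.    ]
 [ 0.     -0.0001  0.    ]]
[[-0.816 -0.123  0.565]
 [-0.098  0.992  0.076]
 [-0.57   0.007 -0.821]]
```

```bash
sed -i 's/T0=rz(-np.pi\/2)/T0=rz(np.pi\/2)/' kin.py; cat >> kin.py <<'E'
P=np.load("P.npy")
def tool(az,lean,extra=0):
    # tool z = sin(lean) along az, down; tool y horizontal
    z=np.array([np.sin(lean)*np.cos(az),np.sin(lean)*np.sin(az),-np.cos(lean)]); y=np.array([np.sin(az),-np.cos(az),0]); return np.stack([np.cross(y,z),y,z],1)@rz(extra)
def ik(p,R,q0,m=0.01):
    f=lambda q:np.concatenate([fk(q,P)[0]-p,0.3*Ro.from_matrix(R.T@fk(q,P)[1]).as_rotvec(),1e-4*(q-q0)])
    r=least_squares(f,np.clip(q0,LO+m+1e-6,HI-m-1e-6),bounds=(LO+m,HI-m)); q=r.x
    return q,np.linalg.norm(fk(q,P)[0]-p),np.degrees(np.linalg.norm(Ro.from_matrix(R.T@fk(q,P)[1]).as_rotvec()))
E
python3 - <<'E'
from kin import *
np.set_printoptions(precision=3,suppress=True)
q0=np.array([ 0.07, -0.2, -0.2012,  1.3826, -0.055 ,  1.4473, -1.6013])
for lean in (20,25,30,35,40):
    for p in [(.591,.139,.06),(.571,.139,.08),(.46,.12,.12),(.46,.12,.3),(.53,.1,.45),(.60,-.22,.03),(.62,-.22,.2)]:
        print(lean,p,*ik(np.array(p),tool(.14,np.radians(lean)),q0))
E
```

```text
20 (0.591, 0.139, 0.06) [-0.084  0.158 -0.24   2.054  0.173  0.597 -1.872] 3.6868541982639554e-08 1.3143175891386951e-05
20 (0.571, 0.139, 0.08) [-0.058  0.092 -0.275  2.08   0.15   0.635 -1.863] 3.572866463920275e-08 1.221652046683143e-05
20 (0.46, 0.12, 0.12) [ 0.018 -0.223 -0.349  2.269 -0.014  0.739 -1.758] 3.162050209595595e-08 1.0088547165946233e-05
20 (0.46, 0.12, 0.3) [-0.182 -0.29  -0.147  1.951  0.024  1.177 -1.767] 0.011184904669729785 2.424426562611311
20 (0.53, 0.1, 0.45) [ 0.048 -0.196 -0.252  1.589 -0.026  1.394 -1.639] 5.546675190598206e-09 1.7076307210197146e-06
20 (0.6, -0.22, 0.03) [ 0.54   0.289 -0.142  1.961 -0.246  0.609 -0.839] 4.444398474743642e-08 2.0061691981892105e-05
20 (0.62, -0.22, 0.2) [ 0.417  0.136 -0.019  1.765 -0.214  0.948 -0.933] 2.9357915514273053e-08 1.1601257507893912e-05
25 (0.591, 0.139, 0.06) [ 0.06   0.128 -0.397  2.124  0.275  0.484 -1.971] 5.984628172090486e-08 1.9484480099766253e-05
25 (0.571, 0.139, 0.08) [-0.051  0.049 -0.289  2.155  0.195  0.519 -1.916] 4.776285472050658e-08 1.6004186513986226e-05
25 (0.46, 0.12, 0.12) [ 0.036 -0.286 
[... 2264 characters left out ...]
541125043987467
40 (0.571, 0.139, 0.08) [ 0.064 -0.029 -0.436  2.361  0.85   0.185 -2.599] 3.180948401181654e-07 0.0001139854364226629
40 (0.46, 0.12, 0.12) [-0.172 -0.29  -0.275  2.44   0.34   0.417 -2.172] 0.028211014983765107 4.732378546480253
40 (0.46, 0.12, 0.3) [-0.31  -0.29  -0.151  2.029  0.239  0.961 -2.021] 0.0640897451643531 12.297586870724162
40 (0.53, 0.1, 0.45) [-0.112 -0.29  -0.138  1.729  0.04   1.133 -1.697] 0.034094596021117356 7.247324955648594
40 (0.6, -0.22, 0.03) [ 0.697  0.247 -0.16   2.191 -1.244  0.407  0.225] 1.8637274148012073e-07 8.32590305164985e-05
40 (0.62, -0.22, 0.2) [ 0.515  0.008  0.009  2.038 -0.722  0.642 -0.417] 7.946077468709628e-08 3.50852105276713e-05
```

```bash
python3 - <<'E'
from kin import *
from rig import env
np.set_printoptions(precision=3,suppress=True)
s=env.read_state();q0=s['joint_pos'];print(fk(q0,P)[0]-s['tool_pos'])
c=env.camera("wrist");E=c["extrinsics"];cp=-E[:3,:3].T@E[:3,3];R=Ro.from_euler('xyz',s['tcp_rot']).as_matrix()
print("cam in tool",R.T@(cp-s['tool_pos']),"axis in tool",R.T@E[2,:3],"img right in tool",R.T@E[0,:3])
q0[1]=-.2
for x,y,z in [(.55,.1,.6),(.57,.12,.5),(.54,.12,.4),(.56,.12,.4),(.58,.12,.4),(.555,.13,.3),(.555,.13,.2),(.53,.13,.2),(.555,.13,.1),(.5,.13,.1),(.46,.13,.1),(.43,.13,.1)]:
    o=[]
    for L in (20,24,28,30,32,34,36):
        q,e,a=ik(np.array([x,y,z]),tool(.14,np.radians(L)),q0); o.append((L,round(e*1000),round(a,1),round(q[6],2)))
    print(x,z,o)
E
```

```text
[0. 0. 0.]
cam in tool [ 0.07   0.001 -0.162] axis in tool [-0.259  0.     0.966] img right in tool [-0.002  1.    -0.001]
0.55 0.6 [(20, 0, np.float64(0.0), np.float64(-1.66)), (24, 0, np.float64(0.0), np.float64(-1.65)), (28, 0, np.float64(0.0), np.float64(-1.64)), (30, 0, np.float64(0.0), np.float64(-1.64)), (32, 0, np.float64(0.0), np.float64(-1.64)), (34, 0, np.float64(0.0), np.float64(-1.62)), (36, 0, np.float64(0.0), np.float64(-1.65))]
0.57 0.5 [(20, 0, np.float64(0.0), np.float64(-1.69)), (24, 0, np.float64(0.0), np.float64(-1.68)), (28, 0, np.float64(0.0), np.float64(-1.68)), (30, 0, np.float64(0.0), np.float64(-1.67)), (32, 0, np.float64(0.0), np.float64(-1.67)), (34, 0, np.float64(0.0), np.float64(-1.66)), (36, 1, np.float64(0.2), np.float64(-1.71))]
0.54 0.4 [(20, 0, np.float64(0.0), np.float64(-1.68)), (24, 0, np.float64(0.0), np.float64(-1.68)), (28, 0, np.float64(0.0), np.float64(-1.67)), (30, 4, np.float64(0.8), np.float64(-1.73)), (32, 9, np.float64(1.9), np.float64(-1.74)), (34, 14, np.float64(2.9), np.float64(-1.74)), (36, 20, np.float64(4.0), np.float64(-1.76))]

[... 2228 characters left out ...]
)), (36, 0, np.float64(0.0), np.float64(-1.91))]
0.46 0.1 [(20, 0, np.float64(0.0), np.float64(-1.81)), (24, 0, np.float64(0.0), np.float64(-1.82)), (28, 0, np.float64(0.0), np.float64(-1.83)), (30, 0, np.float64(0.0), np.float64(-2.01)), (32, 4, np.float64(0.7), np.float64(-2.0)), (34, 9, np.float64(1.8), np.float64(-1.99)), (36, 14, np.float64(2.8), np.float64(-2.0))]
0.43 0.1 [(20, 0, np.float64(0.0), np.float64(-1.8)), (24, 3, np.float64(0.4), np.float64(-1.95)), (28, 12, np.float64(1.6), np.float64(-2.04)), (30, 17, np.float64(2.1), np.float64(-2.1)), (32, 20, np.float64(3.1), np.float64(-2.12)), (34, 23, np.float64(4.2), np.float64(-2.14)), (36, 27, np.float64(5.3), np.float64(-2.18))]
```

Call:
carry_out --pt "0.087 0.035 0.0 0.03 0" --pt "0.087 -0.02 -0.009 0.04 0" --pt "0.087 -0.023 -0.009 0.04 0" --pt "0.087 -0.024 -0.009 0.04 0" --pt "0.087 -0.024 -0.006 0.038 0"

```text
clock: 5.35
tool_pos: [0.5803, 0.1148, 0.4311]
tcp_rot: [-3.137, -0.596, 0.107]
contact_force: [0.3, 0.2, -0.9]
width: 1.0
```

```bash
python3 st.py
```

```text
5.35 q [ 0.0762 -0.2751 -0.2932  1.765  -0.0158  1.0474 -1.6895] p [0.5803 0.1148 0.4311] rpy [-3.1371 -0.596   0.1068] w 1.000168388704915 F [ 0.3012  0.1831 -0.8551]
toolz [ 0.5577  0.0643 -0.8276] lean 34.15085696220975 az 6.572951208689205 tooly [ 0.1091 -0.994  -0.0037] toolx [0.8229 0.0882 0.5614]
```

Call:
carry_out --pt "0.087 -0.027 -0.0045 0.027 -0.5" --pt "0.087 -0.027 -0.0045 0.027 -0.5" --pt "0.087 -0.027 -0.0045 0.027 -0.5" --pt "0.087 -0.027 -0.0045 0.027 -0.5" --pt "0.087 0 0 0 0"

```text
clock: 5.85
tool_pos: [0.5442, 0.127, 0.2643]
tcp_rot: [3.117, -0.578, 0.153]
contact_force: [-1.6, -0.2, -0.5]
width: 0.999
```

```bash
python3 st.py;python3 - <<'E'
from rig import env
from h import *
import pickle
for n in("wrist","scene"):
    c=env.camera(n); cv2.imwrite(f"pics/{n}2.png",c["image"][:,:,::-1]); pickle.dump(c,open(f"{n}2.pkl","wb"))
E
```

```text
5.85 q [-0.1731 -0.299  -0.1615  2.1107  0.1144  0.7643 -1.8258] p [0.5442 0.127  0.2643] rpy [ 3.1171 -0.5782  0.1533] w 0.9989225270470109 F [-1.6042 -0.1916 -0.5122]
toolz [ 0.5437  0.0592 -0.8372] lean 33.15580292513458 az 6.218713735002148 tooly [ 0.1394 -0.99    0.0205] toolx [0.8276 0.1278 0.5465]
```

View pics/wrist2.png

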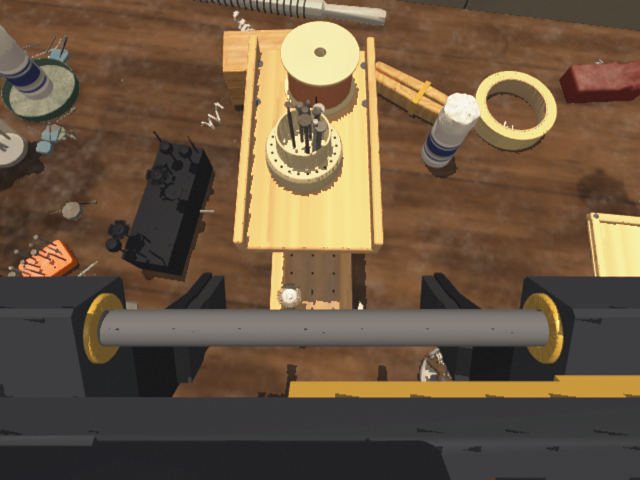

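View pics/scene2.png

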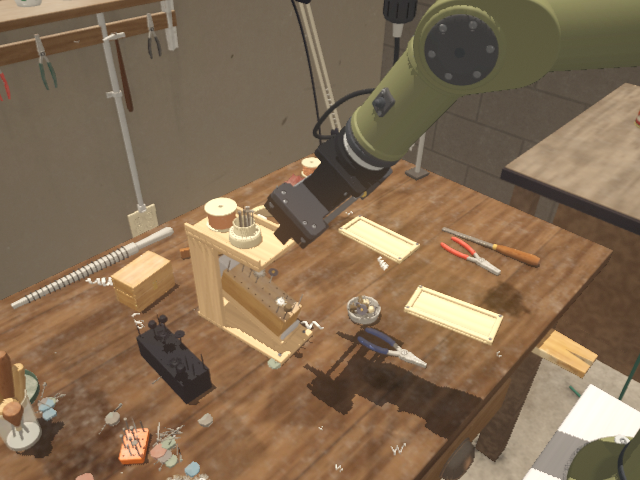

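```bash
python3 - <<'E'
from h import *
import pickle
c=pickle.load(open("wrist2.pkl","rb"))
crop(c["image"],220,200,400,310,"pics/w2a.png",4.4)
E
```

```text
pics/w2a.png 4.4
```

View pics/w2a.png

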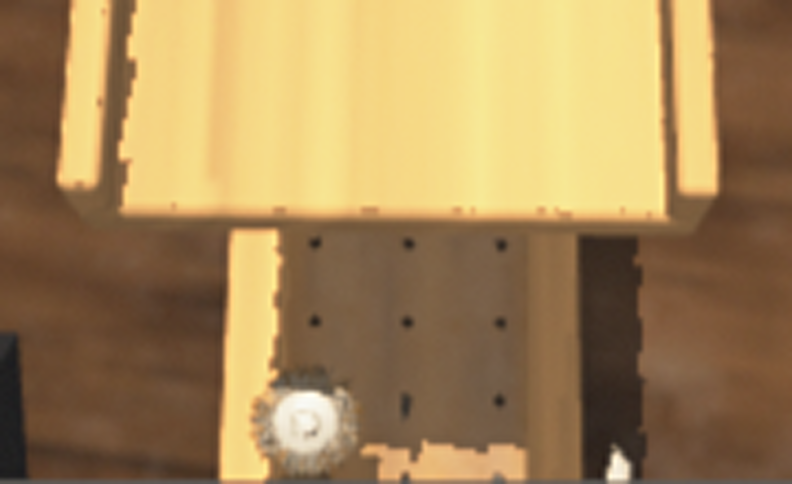

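```bash
python3 - <<'E'
import pickle
from h import *
np.set_printoptions(precision=4,suppress=True)
t,s=pickle.load(open("cams.pkl","rb")); w=pickle.load(open("wrist2.pkl","rb"))
T=lambda a,b,k,o:(a/k+o[0],b/k+o[1])
ta=lambda a,b:T(a,b,3.75,(215,120)); sa=lambda a,b:T(a,b,10/3,(180,190)); wa=lambda a,b:T(a,b,4.4,(220,200))
L=tri((t,ta(104,460)),(s,sa(268,236)),(w,wa(58,184)));R=tri((t,ta(326,437)),(s,sa(384,143)),(w,wa(720,192)))
print(L,R); 
L2=onz(w,wa(58,184),.211);R2=onz(w,wa(720,192),.211);print("wrist211",L2,R2);print("top211",onz(t,ta(104,460),.211),onz(t,ta(326,437),.211))
Lb=tri((t,ta(67,76)),(s,sa(18,112)),(w,(246,31)));print("Lback",Lb)
yaws=[np.arctan2(-(a-b)[0],(a-b)[1]) for a,b in((L[0],R[0]),(L2,R2))];print(yaws)
for yaw in (0.125,.137,.145):
  m=(L[0]+R[0])/2; m=np.array([m[0],m[1],0]); ex=np.array([np.cos(yaw),np.sin(yaw),0]);ey=np.array([-np.sin(yaw),np.cos(yaw),0])
  O=m+.053*ex; a=np.radians(18); bx=np.cos(a)*ex+np.array([0,0,np.sin(a)]); bz=-np.sin(a)*ex+np.array([0,0,np.cos(a)])
  B=O+[0,0,.058]
  print(yaw,O,[proj(w,B+bx*x+bz*.046) for x in(-.04,-.02)], "holes measured 312.5")
  n=bz; 
  for uv in (wa(407,243),wa(407,321),wa(407,400),wa(500,321),wa(315,321)):
    o,d=ray(w,uv); k=np.dot(B+bz*.046-o,n)/np.dot(d,n); p=o+k*d-B; print("  hole xyz block",p@bx,p@ey,p@bz)
  # finger view of ball
  p,e=tri((w,wa(306,420)),(t,ta(204,492)),(s,sa(335,370)));print("  ball",p,e,(p-B)@bx,(p-B)@ey,(p-B)@bz)
E
```

```text
(array([0.578 , 0.1829, 0.2104]), [np.float64(0.001527308957621432), np.float64(0.0017935044083155422), np.float64(0.0009786451224898377)]) (array([0.5912, 0.0934, 0.2085]), [np.float64(0.0006961777428104119), np.float64(0.0013148246511590638), np.float64(0.0007473897598794984)])
wrist211 [0.5777 0.1838 0.211 ] [0.5896 0.0936 0.211 ]
top211 [0.5795 0.1832 0.211 ] [0.5908 0.0927 0.211 ]
Lback (array([0.7364, 0.2049, 0.2106]), [np.float64(0.0022899039818089916), np.float64(0.001974124236769635), np.float64(0.003045868372655385)])
[np.float64(0.14630922865028106), np.float64(0.13150309148205822)]
0.125 [0.6372 0.1448 0.    ] [array([311.2455, 281.0654]), array([311.6577, 258.864 ])] holes measured 312.5
  hole xyz block -0.016710949998204418 -0.0006977698482718187 0.04600000000000006
  hole xyz block -0.03267703454782002 -0.0009940273517767169 0.04600000000000001
  hole xyz block -0.04884456901799562 -0.0012940228444147902 0.046000000000000006
  hole xyz block -0.03235065867660294 -0.020043253900434613 0.045999999999999965
  hole xyz block -0.032999376757468384 0.017819770846260352 0.04
[... 936 characters left out ...]
.6371 0.1458 0.    ] [array([311.229 , 281.0653]), array([311.2188, 258.8604])] holes measured 312.5
  hole xyz block -0.016728832496598837 -0.0011554175735363672 0.04599999999999995
  hole xyz block -0.03269800260656688 -0.001147938998607939 0.04599999999999994
  hole xyz block -0.04886874371411286 -0.001140366025298145 0.045999999999999965
  hole xyz block -0.03274461344976696 -0.02020574162471235 0.045999999999999944
  hole xyz block -0.03265199828475347 0.01766187487465725 0.046000000000000006
  ball [0.5667 0.1527 0.115 ] [np.float64(0.0011975485282907838), np.float64(0.0009944486148694928), np.float64(0.0003956746265914183)] -0.04759945231545956 0.016913773967343358 0.07542945936041343
```

```bash
cat > go.py <<'E'
# usage: go.py bx by bz [back]  -> tool-frame displacement to put grasp point at block-start coords, back off along tool z
import sys
from rig import env
import numpy as np
from scipy.spatial.transform import Rotation as Ro
np.set_printoptions(precision=4,suppress=True)
bx_,by_,bz_=[float(v) for v in sys.argv[1:4]]; back=float(sys.argv[4]) if len(sys.argv)>4 else 0
yaw=.14;O=np.array([.637,.145,.058]);a=np.radians(18)
ex=np.array([np.cos(yaw),np.sin(yaw),0]);ey=np.array([-np.sin(yaw),np.cos(yaw),0]);bx=np.cos(a)*ex+[0,0,np.sin(a)];bz=-np.sin(a)*ex+[0,0,np.cos(a)]
s=env.read_state();R=Ro.from_euler('xyz',s['tcp_rot']).as_matrix();p=s['tool_pos']
G=O+bx*bx_+ey*by_+bz*bz_
tgt=G+R[:,2]*(.019-back)
print("tgt TCP",tgt,"tool disp",R.T@(tgt-p),"world",tgt-p)
g=p-.019*R[:,2]-O; print("grasp now in block",g@bx,g@ey,g@bz, "jaw yaw err deg",np.degrees(np.arctan2(R[0,1],-R[1,1])-yaw),"lean",np.degrees(np.arccos(-R[2,2])))
E
python3 go.py -.052 -.001 .036 .09;python3 go.py -.052 -.001 .036 0
```

```text
tgt TCP [0.5378 0.1312 0.1351] tool disp [-0.0857 -0.0076  0.1084] world [-0.0113  0.0035 -0.1379]
grasp now in block -0.02384599988351472 -0.004606534832322253 0.2503650728300692 jaw yaw err deg -0.0925735609826262 lean 33.910698267164975
tgt TCP [0.5877 0.1367 0.0604] tool disp [-0.0857 -0.0076  0.1984] world [ 0.0386  0.0091 -0.2126]
grasp now in block -0.02384599988351472 -0.004606534832322253 0.2503650728300692 jaw yaw err deg -0.0925735609826262 lean 33.910698267164975
```

Call:
carry_out --pt "0.087 -0.022 -0.002 0.027 0" --pt "0.087 -0.022 -0.002 0.027 0" --pt "0.087 -0.022 -0.002 0.027 0" --pt "0.087 -0.02 -0.002 0.025 0"

```text
clock: 6.35
tool_pos: [0.5545, 0.1339, 0.1599]
tcp_rot: [3.127, -0.632, 0.141]
contact_force: [0.4, 0.0, 0.2]
width: 1.0
```

```bash
python3 st.py; python3 go.py -.052 -.001 .036 0;python3 - <<'E'
from rig import env
from h import *
c=env.camera("scene"); crop(c["image"],180,130,440,370,"pics/s3.png",2.5)
E
```

```text
6.35 q [-0.1218 -0.1963 -0.2401  2.2747  0.2392  0.4536 -1.9896] p [0.5545 0.1339 0.1599] rpy [ 3.1268 -0.6325  0.1411] w 0.9999238867251322 F [0.3803 0.0378 0.1514]
toolz [ 0.5873  0.0684 -0.8065] lean 36.24743255307021 az 6.6477076929346905 tooly [ 0.1319 -0.9912  0.012 ] toolx [0.7985 0.1134 0.5912]
tgt TCP [0.5883 0.1369 0.0608] tool disp [-0.0313  0.0004  0.1   ] world [ 0.0338  0.0029 -0.0991]
grasp now in block -0.05355893937749471 0.0008170763058378863 0.14070942381067472 jaw yaw err deg -0.4395137282245292 lean 36.24743255307021
pics/s3.png 2.5
```

View pics/s3.png

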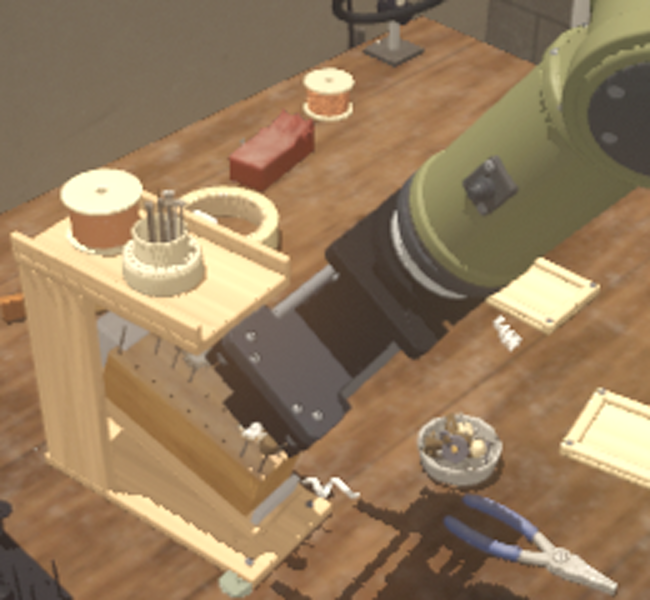

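```bash
python3 - <<'E'
from rig import env
from h import *
from scipy.spatial.transform import Rotation as Ro
c=env.camera("scene"); s=env.read_state();R=Ro.from_euler('xyz',s['tcp_rot']).as_matrix();p=s['tool_pos']
im=np.ascontiguousarray(c["image"][130:370,180:440,::-1]); im=cv2.resize(im,None,fx=2.5,fy=2.5,interpolation=cv2.INTER_CUBIC)
def pt(v,col):
    u=(proj(c,p+R@np.array(v))-[180,130])*2.5; cv2.circle(im,tuple(int(x) for x in u),4,col,-1)
for y in (-.0585,.0585): 
  pt((0,y,0),(0,0,255)); pt((0,y,-.019),(0,255,255))
for y in(-.095,.095):
  for x in(-.0375,.0375): pt((x,y,-.07),(0,255,0));pt((x,y,-.16),(255,0,0))
pt((.07,0,-.162),(255,0,255))
cv2.imwrite("pics/s4.png",im)
E
```

```text
(no output)
```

View pics/s4.png

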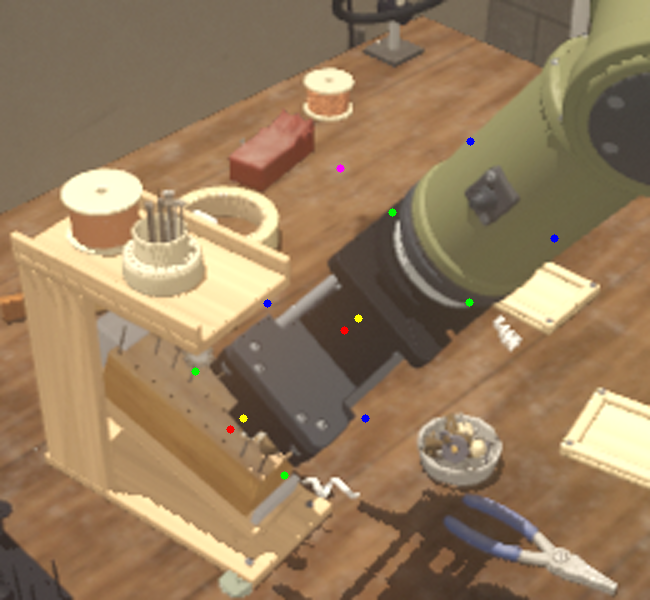

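```bash
python3 - <<'E'
from rig import env
from h import *
from scipy.spatial.transform import Rotation as Ro
c=env.camera("wrist"); s=env.read_state();R=Ro.from_euler('xyz',s['tcp_rot']).as_matrix();p=s['tool_pos']
im=np.ascontiguousarray(c["image"][:,:,::-1])
def pt(v,col):
    u=proj(c,p+R@np.array(v)); print(v,u.round()); cv2.circle(im,tuple(int(x) for x in u),4,col,-1)
for y in (-.0435,.0435): 
  pt((0,y,0),(0,0,255)); pt((0,y,-.019),(0,255,255));pt((0,y,-.07),(0,255,0))
pt((0,-.0585,0),(255,0,255))
cv2.imwrite("pics/w5.png",im)
E
```

```text
(0, -0.0435, 0) [220. 291.]
(0, -0.0435, -0.019) [208. 310.]
(0, -0.0435, -0.07) [154. 394.]
(0, 0.0435, 0) [418. 290.]
(0, 0.0435, -0.019) [430. 309.]
(0, 0.0435, -0.07) [480. 393.]
(0, -0.0585, 0) [186. 291.]
```

View pics/w5.png

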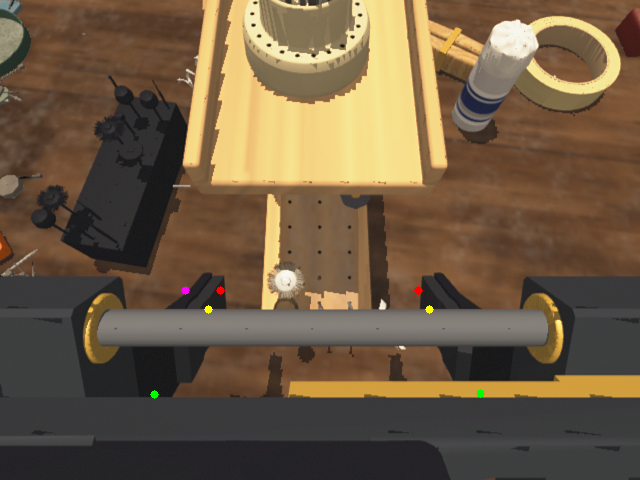

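Call:
carry_out --pt "0.087 -0.009 0 0.028 0" --pt "0.087 -0.009 0 0.028 0" --pt "0.087 -0.007 0 0.022 0" --pt "0.087 0 0 0 0"

```text
clock: 6.9
tool_pos: [0.5951, 0.137, 0.099]
tcp_rot: [3.128, -0.657, 0.135]
contact_force: [-0.2, -0.8, 0.2]
width: 1.003
```

```bash
python3 st.py; python3 go.py -.052 -.001 .036 0
```

```text
6.9 q [-0.0435 -0.0094 -0.3135  2.2695  0.5541  0.2789 -2.2861] p [0.5951 0.137  0.099 ] rpy [ 3.1284 -0.6568  0.1353] w 1.002555999417056 F [-0.1781 -0.8047  0.1811]
toolz [ 0.6067  0.0692 -0.7919] lean 37.63602678976438 az 6.511062801064236 tooly [ 0.1269 -0.9919  0.0105] toolx [0.7847 0.1068 0.6106]
tgt TCP [0.5887 0.1369 0.0611] tool disp [-0.0281 -0.0011  0.0261] world [-0.0064 -0.0001 -0.0379]
grasp now in block -0.034275707595674144 -0.0017518447429625001 0.07004731608934066 jaw yaw err deg -0.7317246328026393 lean 37.63602678976438
```

Call:
carry_out --pt "0.087 -0.014 0 0.013 0" --pt "0.087 -0.012 0 0.011 0" --pt "0.087 0 0 0 0"

```text
clock: 7.2
tool_pos: [0.5995, 0.1357, 0.0769]
tcp_rot: [3.128, -0.676, 0.131]
contact_force: [-0.0, 0.1, 0.3]
width: 0.998
```

```bash
python3 st.py; python3 go.py -.052 -.001 .036 0
```

```text
7.2 q [-0.0567  0.0385 -0.3041  2.2918  0.8375  0.2239 -2.5694] p [0.5995 0.1357 0.0769] rpy [ 3.1278 -0.6762  0.1308] w 0.9984740284415662 F [-0.0456  0.0934  0.2755]
toolz [ 0.6222  0.0679 -0.7799] lean 38.748251308998384 az 6.228624344067603 tooly [ 0.1218 -0.9925  0.0108] toolx [0.7733 0.1017 0.6258]
tgt TCP [0.589  0.1368 0.0614] tool disp [-0.0178 -0.0026  0.0056] world [-0.0106  0.0011 -0.0155]
grasp now in block -0.0374143765097039 -0.003586080968973534 0.04757632771982016 jaw yaw err deg -1.0235526185865127 lean 38.748251308998384
```

Call:
carry_out --pt "0.087 0 0 -0.045 0" --pt "0.087 0 0 -0.045 0" --pt "0.087 0 0 -0.045 0" --pt "0.087 0 0 -0.04 0"

```text
clock: 7.6
tool_pos: [0.532, 0.1293, 0.1812]
tcp_rot: [3.131, -0.676, 0.122]
contact_force: [-0.8, -0.9, 1.9]
width: 1.002
```

```bash
python3 st.py; python3 go.py -.052 -.001 .036 0
```

```text
7.6 q [-0.2639 -0.3017 -0.1318  2.3305  0.3197  0.4793 -2.0915] p [0.532  0.1293 0.1812] rpy [ 3.1309 -0.6757  0.1224] w 1.0018818585453488 F [-0.7544 -0.9139  1.8783]
toolz [ 0.622   0.0658 -0.7802] lean 38.71930199180619 az 6.037393029241702 tooly [ 0.1155 -0.9933  0.0083] toolx [0.7744 0.0953 0.6255]
tgt TCP [0.589  0.1368 0.0613] tool disp [-0.0301 -0.0019  0.1295] world [ 0.057   0.0075 -0.1199]
grasp now in block -0.06965517131504477 -0.0004851759620581487 0.1677622933655985 jaw yaw err deg -1.388397722738735 lean 38.71930199180619
```

Call:
carry_out --pt "0.087 0.018 0 -0.03 -0.4" --pt "0.087 0.018 0 -0.03 -0.4" --pt "0.087 0.018 0 -0.03 -0.4" --pt "0.087 0 0 0 -0.3"

```text
clock: 8.0
tool_pos: [0.5579, 0.1576, 0.2833]
tcp_rot: [3.118, -0.654, 0.172]
contact_force: [0.9, 0.1, 0.4]
width: 1.004
```

```bash
python3 st.py; python3 go.py -.052 -.001 .036 0
```

```text
8.0 q [-0.2545 -0.3017 -0.1495  2.1075  0.1913  0.7079 -1.9241] p [0.5579 0.1576 0.2833] rpy [ 3.1181 -0.6541  0.1718] w 1.003519369477087 F [0.9129 0.1495 0.4449]
toolz [ 0.6034  0.0809 -0.7934] lean 37.499583530085125 az 7.634030384836893 tooly [ 0.1568 -0.9875  0.0186] toolx [0.7819 0.1356 0.6085]
tgt TCP [0.5886 0.1371 0.0611] tool disp [-0.114   0.021   0.1931] world [ 0.0307 -0.0205 -0.2222]
grasp now in block -0.009515268902891713 0.023622146616705954 0.25579250764494915 jaw yaw err deg 1.0023072182685897 lean 37.499583530085125
```

Call:
carry_out --pt "0.087 -0.022 0.005 -0.038 0" --pt "0.087 -0.022 0.005 -0.038 0" --pt "0.087 -0.022 0.005 -0.038 0"

```text
clock: 8.3
tool_pos: [0.5211, 0.1511, 0.238]
tcp_rot: [3.132, -0.523, 0.155]
contact_force: [-1.0, 0.7, -0.3]
width: 0.999
```

```bash
python3 st.py; python3 go.py -.052 -.001 .036 0
```

```text
8.3 q [-0.6191 -0.3017  0.157   2.1425  0.2831  0.8141 -2.0197] p [0.5211 0.1511 0.238 ] rpy [ 3.1324 -0.5233  0.1553] w 0.9985724087424385 F [-0.9554  0.6542 -0.2569]
toolz [ 0.4951  0.0682 -0.8661] lean 29.986974804111632 az 7.83785561251657 tooly [ 0.1501 -0.9886  0.008 ] toolx [0.8558 0.134  0.4997]
tgt TCP [0.5866 0.1369 0.0597] tool disp [-0.035   0.0225  0.1859] world [ 0.0655 -0.0143 -0.1783]
grasp now in block -0.05666186106050436 0.02227126223959188 0.22497278335398269 jaw yaw err deg 0.6111026309196097 lean 29.986974804111632
```

Call:
carry_out --pt "0.087 -0.005 0.007 0.03 0" --pt "0.087 -0.007 0.007 0.03 0" --pt "0.087 -0.007 0.006 0.03 0" --pt "0.087 0 0 0 0"

```text
clock: 8.7
tool_pos: [0.5538, 0.1425, 0.1593]
tcp_rot: [-3.132, -0.534, 0.159]
contact_force: [-0.0, 0.1, -0.7]
width: 0.997
```

```bash
python3 st.py; python3 go.py -.052 -.001 .036 0
```

```text
8.7 q [-0.6024 -0.1692  0.2269  2.2088  0.246   0.5845 -1.9478] p [0.5538 0.1425 0.1593] rpy [-3.1324 -0.5338  0.159 ] w 0.9972214091750297 F [-0.0097  0.1039 -0.6991]
toolz [ 0.5009  0.0896 -0.8609] lean 30.5875047686345 az 10.145138058194604 tooly [ 0.1629 -0.9866 -0.0079] toolx [0.85   0.1363 0.5088]
tgt TCP [0.5867 0.1373 0.0598] tool disp [-0.0234  0.0113  0.1016] world [ 0.0329 -0.0052 -0.0995]
grasp now in block -0.0515281332427343 0.00874200586178816 0.14044221055097356 jaw yaw err deg 1.354848768829445 lean 30.5875047686345
```

Call:
carry_out --pt "0.087 -0.006 0.009 0.022 1" --pt "0.087 -0.007 0.003 0.028 0.3" --pt "0.087 -0.007 0.0 0.025 0" --pt "0.087 0 0 0 0"

```text
clock: 9.1
tool_pos: [0.583, 0.1394, 0.0978]
tcp_rot: [-3.105, -0.552, 0.127]
contact_force: [0.6, -0.6, -0.7]
width: 1.002
```

```bash
python3 st.py; python3 go.py -.052 -.001 .036 0
```

```text
9.1 q [-0.5955 -0.0251  0.2766  2.2328  0.1838  0.389  -1.901 ] p [0.583  0.1394 0.0978] rpy [-3.1045 -0.5517  0.1271] w 1.0016242681978726 F [ 0.603  -0.6146 -0.6905]
toolz [ 0.5148  0.1032 -0.8511] lean 31.673477500511236 az 11.33166931664143 tooly [ 0.146  -0.9888 -0.0316] toolx [0.8448 0.108  0.5241]
tgt TCP [0.5869 0.1375 0.06  ] tool disp [-0.0167  0.0036  0.034 ] world [ 0.0039 -0.0019 -0.0378]
grasp now in block -0.043730358255564206 0.0014315108383092113 0.07304612498445791 jaw yaw err deg 0.3768970394388255 lean 31.673477500511236
```

Call:
carry_out --pt "0.087 -0.012 0.003 0.021 0" --pt "0.087 -0.008 0.002 0.015 0" --pt "0.087 0 0 0 0"

```text
clock: 9.4
tool_pos: [0.5909, 0.1397, 0.0673]
tcp_rot: [-3.096, -0.566, 0.125]
contact_force: [-0.4, 0.2, -0.5]
width: 0.996
```

```bash
python3 st.py; python3 go.py -.052 -.001 .036 0
```

```text
9.4 q [-0.5874  0.0418  0.2846  2.252   0.1434  0.2873 -1.8651] p [0.5909 0.1397 0.0673] rpy [-3.0964 -0.5656  0.1248] w 0.9957112698861535 F [-0.3909  0.2041 -0.5314]
toolz [ 0.5256  0.1115 -0.8434] lean 32.49881233438345 az 11.975277766763735 tooly [ 0.1484 -0.9882 -0.0381] toolx [0.8377 0.1051 0.5359]
tgt TCP [0.5871 0.1377 0.0601] tool disp [-0.0072  0.0017  0.0038] world [-0.0038 -0.002  -0.0071]
grasp now in block -0.04599477747837576 0.00044558006952833074 0.041529119186755024 jaw yaw err deg 0.519793284905213 lean 32.49881233438345
```

Call:
carry_out --pt "0.087 -0.01 0.002 0.005 0" --pt "0.087 -0.003 0.0 0.002 0"

```text
clock: 9.6
tool_pos: [0.5864, 0.1387, 0.0597]
tcp_rot: [-3.093, -0.573, 0.123]
contact_force: [0.8, -0.0, 0.0]
width: 0.999
```

```bash
python3 go.py -.052 -.001 .036 0;python3 - <<'E'
from rig import env
from h import *
c=env.camera("scene"); crop(c["image"],180,190,340,370,"pics/s6.png",3.3)
c=env.camera("wrist"); crop(c["image"],0,100,640,480,"pics/w6.png",1.25)
E
```

```text
tgt TCP [0.5873 0.1377 0.0602] tool disp [ 0.0009  0.001  -0.0001] world [ 0.0008 -0.0009  0.0005]
grasp now in block -0.052802118820867584 3.111511072378406e-05 0.03571663297308074 jaw yaw err deg 0.5762516572444133 lean 32.94731985265992
pics/s6.png 3.3
pics/w6.png 1.25
```

View pics/s6.png

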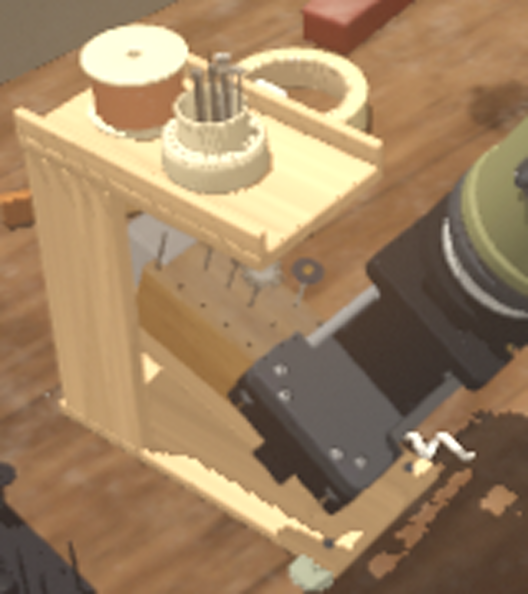

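View pics/w6.png

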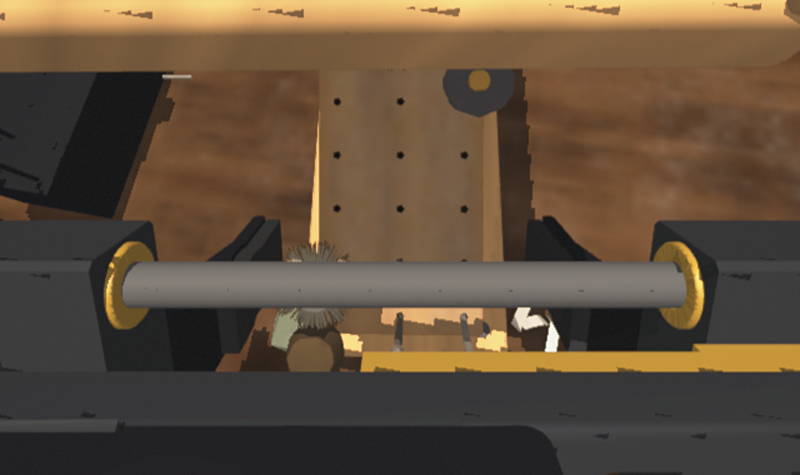

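Call:
carry_out --pt "0.03 0 0 0 0" --pt "0.03 0 0 0 0" --pt "0.03 0 0 0 0" --pt "0.03 0 0 0 0" --pt "0.03 0 0 0 0" --squeeze 10

```text
clock: 10.2
tool_pos: [0.5884, 0.1399, 0.0625]
tcp_rot: [-3.091, -0.578, 0.124]
contact_force: [-0.9, -0.6, -0.4]
width: 0.631
```

```bash
python3 st.py; python3 go.py -.052 -.001 .036 0;python3 go.py -.0474 0 .0462 0; python3 go.py -.0442 0 .0558
```

```text
10.2 q [-0.5882  0.0423  0.2854  2.2706  0.1493  0.2556 -1.872 ] p [0.5884 0.1399 0.0625] rpy [-3.091  -0.5776  0.1236] w 0.6312388024210613 F [-0.8779 -0.578  -0.3987]
toolz [ 0.5349  0.1174 -0.8367] lean 33.2061307400552 az 12.37869641703908 tooly [ 0.1505 -0.9877 -0.0423] toolx [0.8314 0.1033 0.546 ]
tgt TCP [0.5873 0.1378 0.0603] tool disp [-0.0023  0.002   0.001 ] world [-0.001  -0.0021 -0.0022]
grasp now in block -0.05006730840210964 0.0009728353828218492 0.03766796896159232 jaw yaw err deg 0.644559942787813 lean 33.2061307400552
tgt TCP [0.5884 0.1389 0.0714] tool disp [ 0.0048  0.0006 -0.0076] world [ 0.     -0.001   0.0089]
grasp now in block -0.05006730840210964 0.0009728353828218492 0.03766796896159232 jaw yaw err deg 0.644559942787813 lean 33.2061307400552
tgt TCP [0.5885 0.139  0.0815] tool disp [ 0.0104  0.0002 -0.016 ] world [ 0.0001 -0.001   0.0191]
grasp now in block -0.05006730840210964 0.0009728353828218492 0.03766796896159232 jaw yaw err deg 0.644559942787813 lean 33.2061307400552
```

Call:
carry_out --pt "0.03 0 0 0 0" --pt "0.03 0 0 0 0" --pt "0.03 0 0 0 0" --squeeze 10

```text
clock: 10.5
tool_pos: [0.5883, 0.1399, 0.0624]
tcp_rot: [-3.091, -0.577, 0.124]
contact_force: [-0.4, -0.2, 1.4]
width: 0.584
```

```bash
python3 st.py|head -1; python3 go.py -.0442 0 .0558
```

```text
10.5 q [-0.5882  0.0423  0.2854  2.2705  0.1492  0.256  -1.872 ] p [0.5883 0.1399 0.0624] rpy [-3.0911 -0.5773  0.1236] w 0.5842350275792297 F [-0.4293 -0.2469  1.3845]
tgt TCP [0.5885 0.139  0.0815] tool disp [ 0.0104  0.0001 -0.016 ] world [ 0.0001 -0.0009  0.0191]
grasp now in block -0.05009429852351689 0.0009508633108310819 0.03767313139956241 jaw yaw err deg 0.6406513488329223 lean 33.191449708957116
```

Call:
carry_out --pt "0.03 0.003 0 -0.0045 0" --pt "0.03 0.003 0 -0.0045 0" --pt "0.03 0.003 0 -0.004 0"

```text
clock: 10.8
tool_pos: [0.5867, 0.1382, 0.0765]
tcp_rot: [-3.093, -0.572, 0.124]
contact_force: [0.1, 0.4, -2.7]
width: 0.576
```

```bash
python3 st.py; python3 go.py -.042 0 .0575;python3 - <<'E'
from rig import env
from h import *
c=env.camera("scene"); crop(c["image"],180,190,340,370,"pics/s7.png",3.3)
E
```

```text
10.8 q [-0.5888  0.0125  0.2855  2.2602  0.1546  0.3014 -1.8711] p [0.5867 0.1382 0.0765] rpy [-3.0931 -0.5716  0.1242] w 0.5759780567383199 F [ 0.1228  0.4457 -2.7292]
toolz [ 0.5301  0.115  -0.8401] lean 32.85192877898167 az 12.236048881062944 tooly [ 0.1497 -0.9879 -0.0407] toolx [0.8346 0.1042 0.5409]
tgt TCP [0.5899 0.1391 0.0837] tool disp [ 0.0067 -0.0007 -0.0042] world [0.0032 0.0009 0.0072]
grasp now in block -0.04740299478240022 -0.0004591380978982215 0.05166422736666055 jaw yaw err deg 0.5954231183567273 lean 32.85192877898167
pics/s7.png 3.3
```

View pics/s7.png

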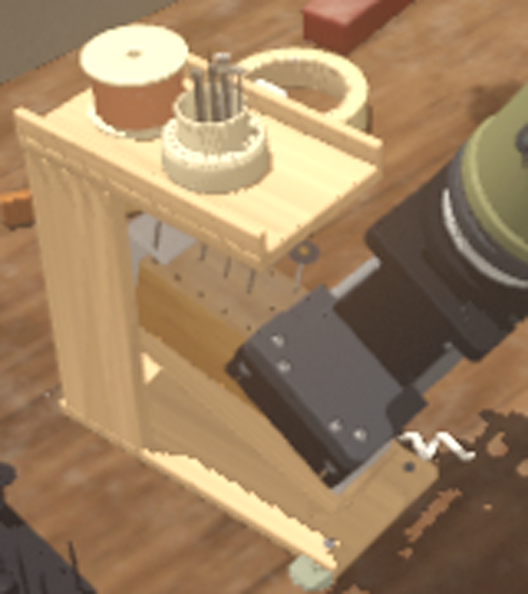

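Call:
carry_out --pt "0.03 0.005 0 -0.003 0" --pt "0.03 0.003 0 -0.003 0" --pt "0.03 0 0 0 0"

```text
clock: 11.15
tool_pos: [0.591, 0.1385, 0.088]
tcp_rot: [-3.092, -0.573, 0.124]
contact_force: [-0.5, 0.7, -1.3]
width: 0.573
```

```bash
python3 st.py; python3 go.py -.042 0 .0575;python3 - <<'E'
from rig import env
from h import *
c=env.camera("scene"); crop(c["image"],180,190,340,370,"pics/s8.png",3.3)
c=env.camera("wrist"); crop(c["image"],100,100,540,420,"pics/w8.png",1.8)
E
```

```text
11.15 q [-0.5879  0.0003  0.286   2.2436  0.148   0.3278 -1.8607] p [0.591  0.1385 0.088 ] rpy [-3.0924 -0.5731  0.1238] w 0.5728769646174365 F [-0.4896  0.6524 -1.3128]
toolz [ 0.5314  0.1156 -0.8392] lean 32.942667407322865 az 12.278836104709313 tooly [ 0.1497 -0.9879 -0.0413] toolx [0.8338 0.1037 0.5422]
tgt TCP [0.5899 0.1391 0.0838] tool disp [-0.0031 -0.0006  0.0031] world [-0.0011  0.0006 -0.0043]
grasp now in block -0.03976114696407361 -0.0007358683280180181 0.061275582570884515 jaw yaw err deg 0.5983172985323219 lean 32.942667407322865
pics/s8.png 3.3
pics/w8.png 1.8
```

View pics/s8.png

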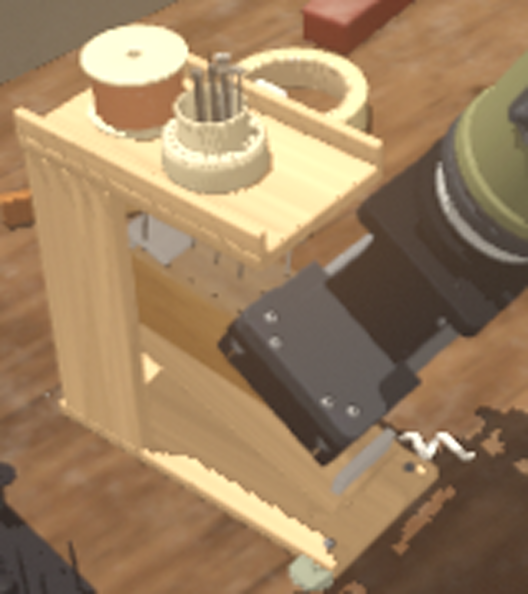

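View pics/w8.png

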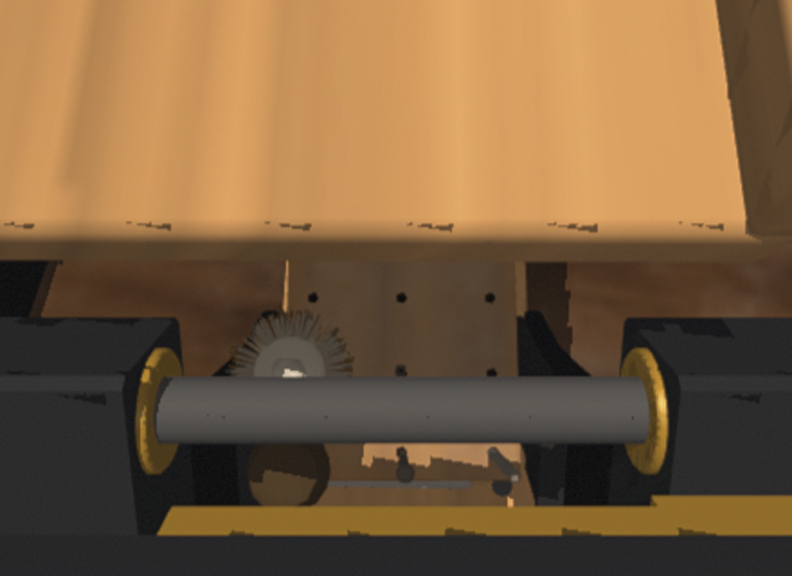

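Call:
carry_out --pt "0.03 0 0 0 0" --pt "0.03 0 0 0 0" --pt "0.03 -0.009 0 -0.002 0" --pt "0.03 -0.009 0 -0.002 0" --pt "0.03 -0.009 0 -0.002 0" --squeeze 40

```text
clock: 11.75
tool_pos: [0.5641, 0.135, 0.0775]
tcp_rot: [-3.093, -0.574, 0.124]
contact_force: [-0.1, -0.1, 0.3]
width: 0.572
```

```bash
python3 st.py; python3 go.py -.042 0 .0575;python3 - <<'E'
from rig import env
from h import *
c=env.camera("scene"); crop(c["image"],180,190,340,370,"pics/s9.png",3.3)
E
```

```text
11.75 q [-0.5906 -0.0413  0.2724  2.3094  0.2215  0.3055 -1.9396] p [0.5641 0.135  0.0775] rpy [-3.0926 -0.5738  0.1239] w 0.5721086365363706 F [-0.1401 -0.1264  0.274 ]
toolz [ 0.5319  0.1156 -0.8389] lean 32.97969974028291 az 12.259454408289825 tooly [ 0.1498 -0.9879 -0.0411] toolx [0.8334 0.1038 0.5428]
tgt TCP [0.59   0.1391 0.0838] tool disp [ 0.0254 -0.0005  0.0089] world [0.0258 0.0042 0.0063]
grasp now in block -0.06880910449661015 -0.0005161880052016039 0.05959067653720314 jaw yaw err deg 0.6004799189505612 lean 32.97969974028291
pics/s9.png 3.3
```

View pics/s9.png

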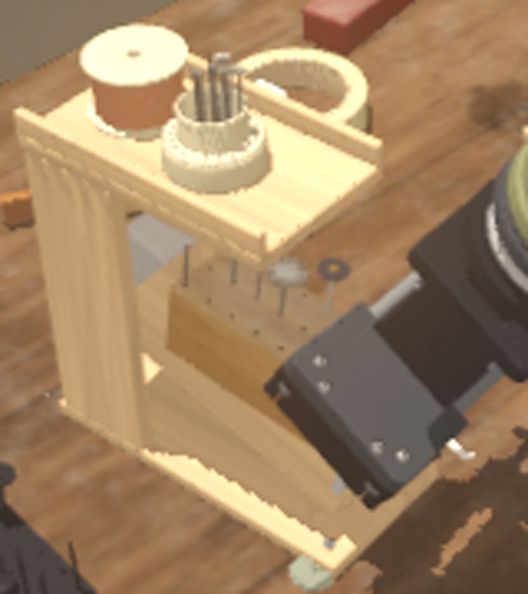

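Call:
carry_out --pt "0.03 -0.029 0 -0.024 0" --pt "0.03 -0.029 0 -0.024 0" --pt "0.03 -0.029 0 -0.024 0"

```text
clock: 12.1
tool_pos: [0.4853, 0.1245, 0.0954]
tcp_rot: [-3.089, -0.576, 0.123]
contact_force: [0.1, 1.2, -1.1]
width: 0.569
```

```bash
python3 st.py; python3 - <<'E'
from rig import env
from h import *
c=env.camera("scene"); crop(c["image"],180,190,420,370,"pics/s10.png",3.3)
E
```

```text
12.1 q [-0.283  -0.255  -0.0712  2.4458  0.1551  0.3806 -1.9165] p [0.4853 0.1245 0.0954] rpy [-3.0893 -0.5764  0.1233] w 0.5686557416983671 F [ 0.142   1.2046 -1.1411]
toolz [ 0.5337  0.1188 -0.8373] lean 33.14420769730804 az 12.553400825586218 tooly [ 0.1511 -0.9875 -0.0439] toolx [0.8321 0.1031 0.545 ]
pics/s10.png 3.3
```

View pics/s10.png

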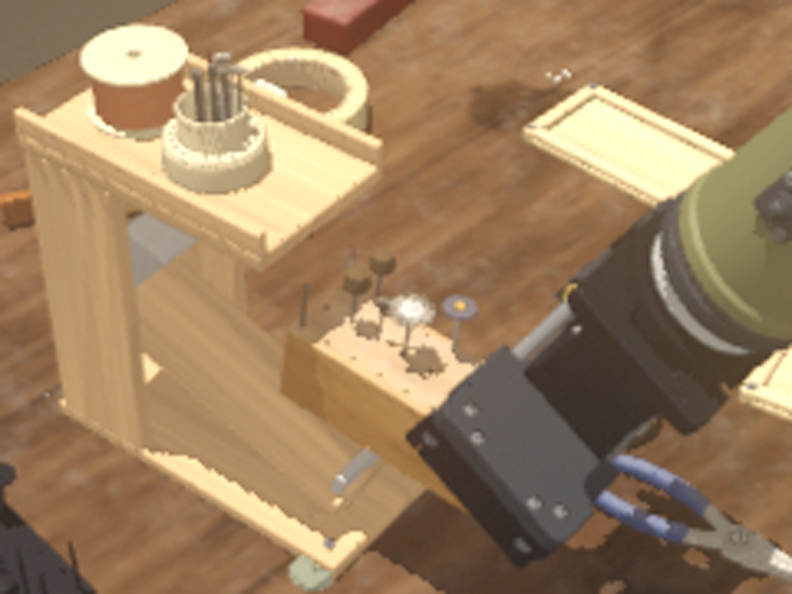

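Call:
carry_out --pt "0.03 -0.008 0 -0.014 0" --pt "0.03 -0.008 0 -0.014 0"

```text
clock: 12.35
tool_pos: [0.4718, 0.1194, 0.1031]
tcp_rot: [-3.091, -0.564, 0.117]
contact_force: [-3.5, -2.3, 3.2]
width: 0.568
```

```bash
python3 st.py; python3 - <<'E'
from rig import env
from h import *
import pickle
t=env.camera("top"); cv2.imwrite("pics/top11.png",t["image"][:,:,::-1])
E
```

```text
12.35 q [-0.0761 -0.3018 -0.2554  2.4486 -0.0122  0.4238 -1.772 ] p [0.4718 0.1194 0.1031] rpy [-3.0911 -0.5636  0.1166] w 0.5677228466163317 F [-3.509  -2.2883  3.2195]
toolz [ 0.524   0.1122 -0.8443] lean 32.40513889387411 az 12.083200587884484 tooly [ 0.143  -0.9888 -0.0426] toolx [0.8396 0.0984 0.5342]
```

View pics/top11.png

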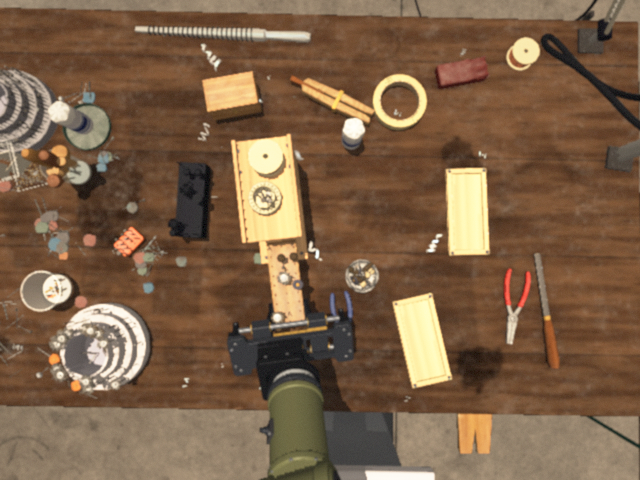

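Call:
carry_out --pt "0.03 0 0.035 -0.002 0" --pt "0.03 0 0.035 -0.002 0"

```text
clock: 12.6
tool_pos: [0.4804, 0.059, 0.1016]
tcp_rot: [-3.092, -0.558, 0.13]
contact_force: [-0.4, -0.3, -2.6]
width: 0.569
```

```bash
python3 st.py; python3 - <<'E'
from rig import env
from h import *
import pickle
t=env.camera("top"); crop(t["image"],215,120,415,400,"pics/top12.png",2.1)
t=env.camera("scene"); crop(t["image"],180,150,480,390,"pics/s12.png",2.5)
E
```

```text
12.6 q [ 0.1112 -0.299  -0.2269  2.4486 -0.2823  0.4402 -1.329 ] p [0.4804 0.059  0.1016] rpy [-3.0916 -0.5579  0.13  ] w 0.5686793802609695 F [-0.4426 -0.2555 -2.5894]
toolz [ 0.5178  0.1181 -0.8473] lean 32.07944710189036 az 12.853848653189464 tooly [ 0.1558 -0.9869 -0.0424] toolx [0.8412 0.11   0.5294]
pics/top12.png 2.1
pics/s12.png 2.5
```

View pics/top12.png

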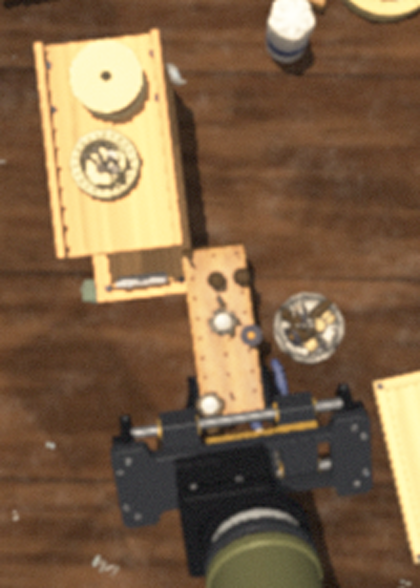

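View pics/s12.png

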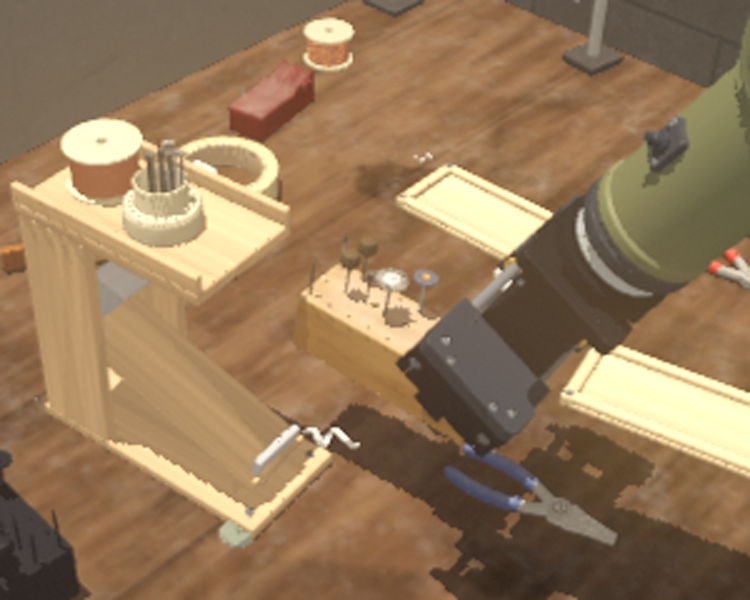

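```bash
cat > blk.py <<'E'
# estimate pitch from back-left top corner; args top u v scene u v
E
python3 - <<'E'
from rig import env
from h import *
from scipy.spatial.transform import Rotation as Ro
np.set_printoptions(precision=4,suppress=True)
import pickle
t,s=pickle.load(open("cams.pkl","rb"))
p,e=tri((t,(190/2.1+215,252/2.1+120)),(s,(307/2.5+180,297/2.5+150)))
st=env.read_state();R=Ro.from_euler('xyz',st['tcp_rot']).as_matrix();g=st['tool_pos']-.019*R[:,2]
print("corner",p,e,"grasp",g)
d=p-g; print(d, "len",np.linalg.norm(d), "expect",np.linalg.norm([.12,.025,.0083]))
hx=np.hypot(d[0],d[1]); print("pitch",np.degrees(np.arctan2(d[2],.12)-np.arctan2(.0083,.12)))
r=onz(t,(245/2.1+215,246/2.1+120),p[2]); print("back edge dir",p-r,"yaw",np.degrees(np.arctan2(-(p-r)[0],(p-r)[1])))
print("tube",onz(t,(352,145),.0),"tube top",onz(t,(353,127),.104),"dish",onz(t,(362,275),.02))
E
```

```text
corner [0.5854 0.0877 0.1342] [np.float64(0.0029276918517475103), np.float64(0.0029276918517474244)] grasp [0.4712 0.0527 0.1179]
[0.1142 0.035  0.0163] len 0.12053009995724931 expect 0.12285719352158424
pitch 3.772819762651911
back edge dir [-0.0079  0.0421  0.    ] yaw 10.617935602476017
tube [0.78   0.0068 0.    ] tube top [0.7896 0.0113 0.104 ] dish [ 0.5259 -0.0157  0.02  ]
```

Call:
carry_out --pt "0.03 0.014 0.036 0.0 0" --pt "0.03 0.014 0.036 0.0 0.5" --pt "0.03 0.012 0.04 0.002 1" --pt "0.03 0.012 0.04 0.002 1"

```text
clock: 13.1
tool_pos: [0.5458, -0.0871, 0.114]
tcp_rot: [-3.065, -0.545, 0.081]
contact_force: [-0.3, 0.7, -1.8]
width: 0.574
```

```bash
python3 st.py; python3 - <<'E'
from rig import env
from h import *
import pickle
t=env.camera("scene"); crop(t["image"],200,130,520,370,"pics/s13.png",2.5)
E
```

```text
13.1 q [ 0.1063 -0.1048  0.1673  2.2656 -0.4776  0.5392 -0.8333] p [ 0.5458 -0.0871  0.114 ] rpy [-3.0648 -0.5447  0.081 ] w 0.5736190423130529 F [-0.2763  0.7157 -1.776 ]
toolz [ 0.5088  0.1183 -0.8527] lean 31.488138652960533 az 13.084854155525555 tooly [ 0.1203 -0.9906 -0.0656] toolx [0.8525 0.0692 0.5182]
pics/s13.png 2.5
```

View pics/s13.png

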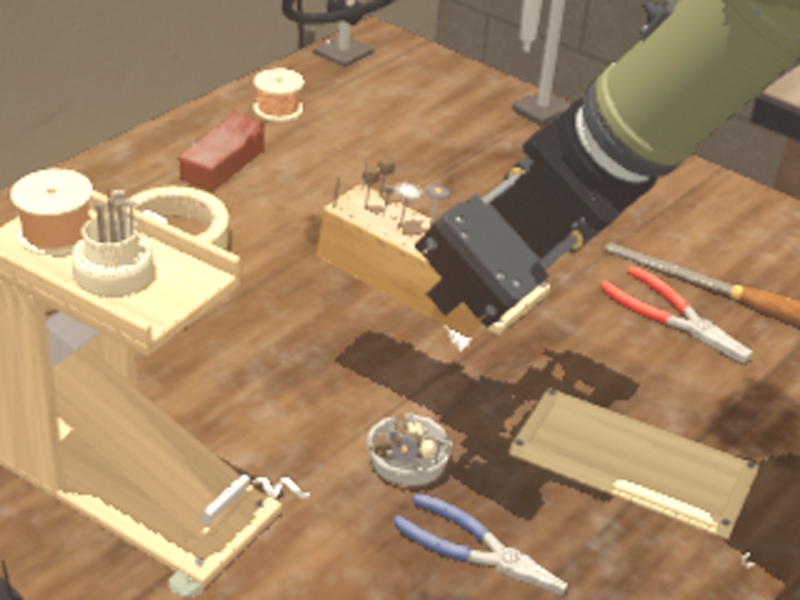

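Call:
carry_out --pt "0.03 0.012 0.035 0.004 1.2" --pt "0.03 0.012 0.035 0.004 1.2" --pt "0.03 0.012 0.032 0.004 1.2" --pt "0.03 0.006 0.018 0.002 0.6" --pt "0.03 0 0 0 0"

```text
clock: 13.65
tool_pos: [0.6021, -0.2143, 0.1093]
tcp_rot: [-3.033, -0.525, -0.01]
contact_force: [-0.2, 0.3, -2.0]
width: 0.574
```

```bash
python3 st.py; python3 - <<'E'
from rig import env
from h import *
import pickle
t=env.camera("scene"); crop(t["image"],260,120,520,315,"pics/s14.png",3.07);pickle.dump(t,open("s14.pkl","wb"))
t=env.camera("top"); crop(t["image"],330,100,530,300,"pics/t14.png",3);pickle.dump(t,open("t14.pkl","wb"))
t=env.camera("wrist"); cv2.imwrite("pics/w14.png",t["image"][:,:,::-1]);pickle.dump(t,open("w14.pkl","wb"))
E
```

```text
13.65 q [ 0.2     0.1309  0.3071  2.0404 -0.6462  0.652  -0.5978] p [ 0.6021 -0.2143  0.1093] rpy [-3.0331 -0.525  -0.0103] w 0.5738737512441694 F [-0.1669  0.3213 -1.9571]
toolz [ 0.4993  0.1032 -0.8602] lean 30.656532165033845 az 11.671592590666805 tooly [ 0.044  -0.9946 -0.0937] toolx [ 0.8653 -0.0089  0.5012]
pics/s14.png 3.07
pics/t14.png 3
```

View pics/s14.png

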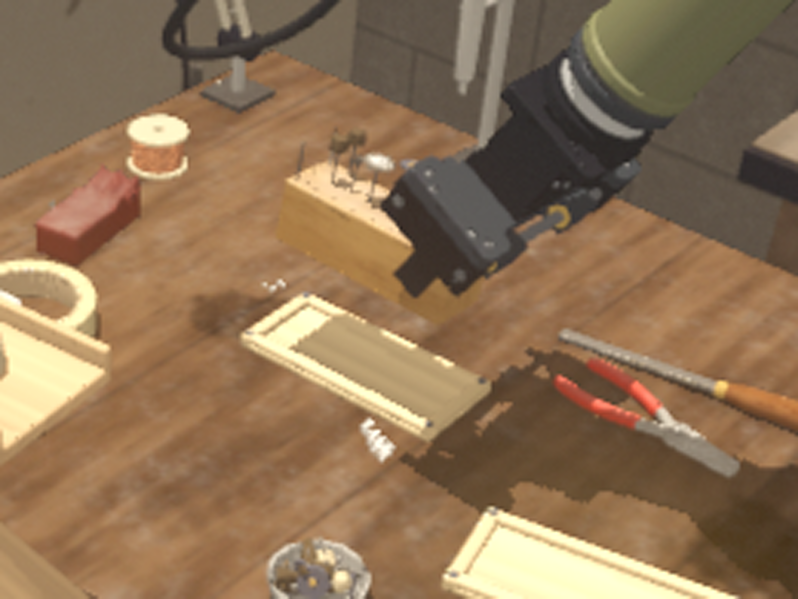

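View pics/t14.png

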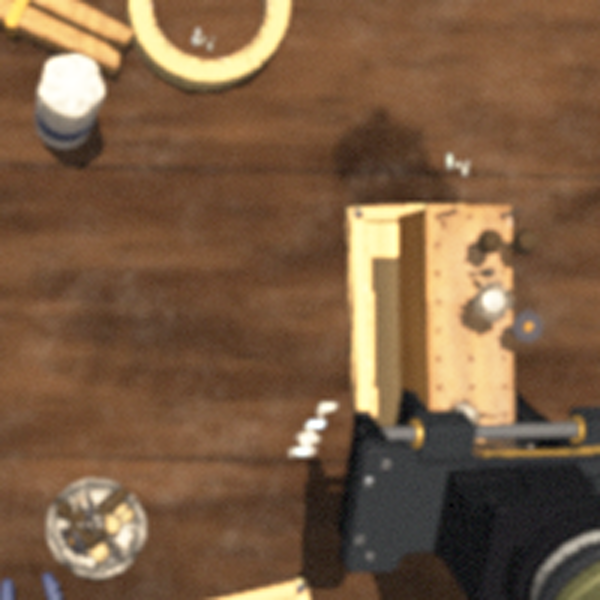

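View pics/w14.png

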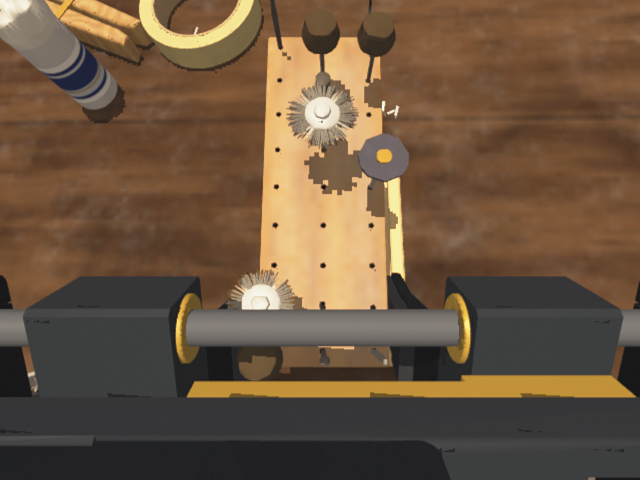

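```bash
python3 - <<'E'
from h import *
import pickle
w=pickle.load(open("w14.pkl","rb")); crop(w["image"],240,20,430,320,"pics/w14a.png",2.0); crop(w["image"],250,20,420,150,"pics/w14b.png",4.6); crop(w["image"],250,140,420,270,"pics/w14c.png",4.6)
E
```

```text
pics/w14a.png 2.0
pics/w14b.png 4.6
pics/w14c.png 4.6
```

View pics/w14b.png

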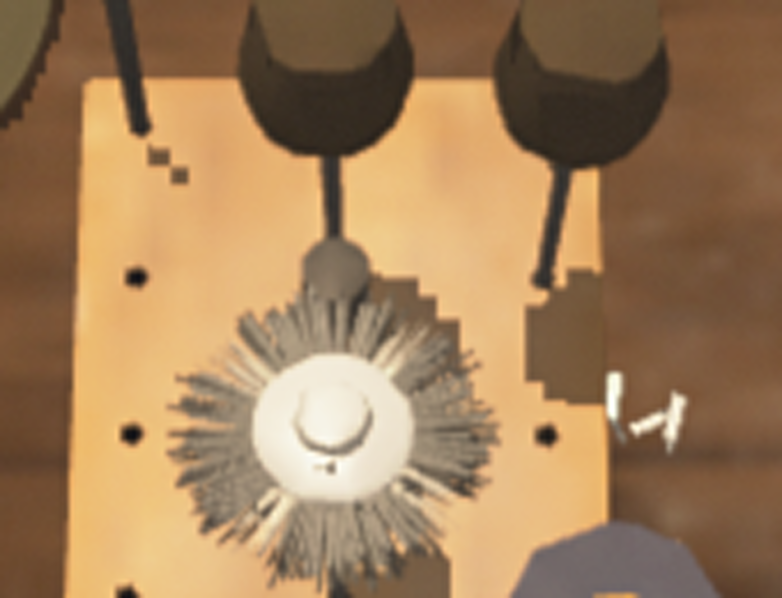

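View pics/w14c.png

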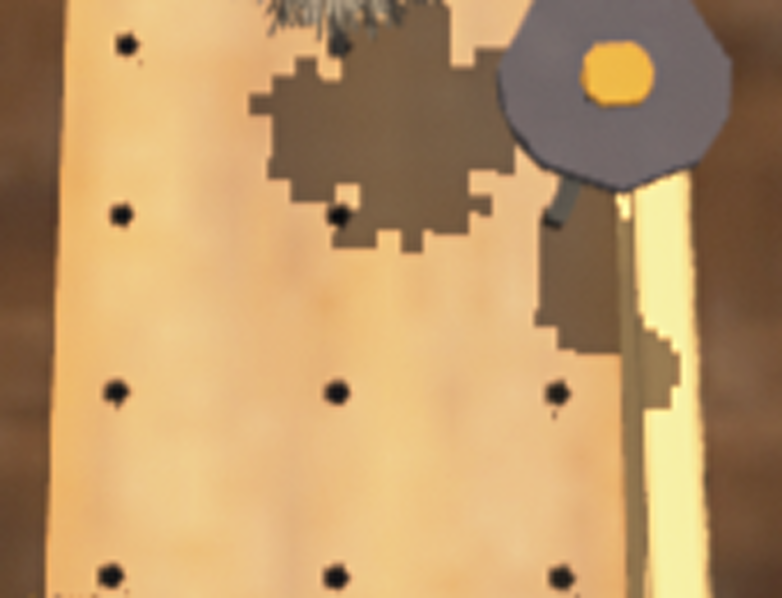

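```bash
cat > pnp.py <<'E'
from h import *
from scipy.spatial.transform import Rotation as Ro
np.set_printoptions(precision=4,suppress=True)
SC=np.array([.653,-.222,0]);SY=.043
def block_pose(w,pts):
    obj=np.array([p[0] for p in pts],float);img=np.array([p[1] for p in pts],float)
    ok,rv,tv=cv2.solvePnP(obj,img,K(w),None,flags=cv2.SOLVEPNP_ITERATIVE)
    pr=cv2.projectPoints(obj,rv,tv,K(w),None)[0][:,0]; print("rms px",np.sqrt(((pr-img)**2).sum(1).mean()))
    E=w["extrinsics"];R=E[:3,:3].T@cv2.Rodrigues(rv)[0];p=E[:3,:3].T@(tv[:,0]-E[:3,3])
    return p,R
def report(p,R):
    print("block origin",p,"yaw",np.degrees(np.arctan2(R[1,0],R[0,0])),"pitch front-low +",np.degrees(np.arcsin(R[2,0])),"roll(left up +)",np.degrees(np.arcsin(R[2,1])))
    for n,q in (("FL",(-.07,.025,0)),("FR",(-.07,-.025,0)),("BL",(.07,.025,0)),("BR",(.07,-.025,0))): print(n,p+R@np.array(q),end=" ")
    d=p-SC; print("\nrel seat",d[0]*np.cos(SY)+d[1]*np.sin(SY),-d[0]*np.sin(SY)+d[1]*np.cos(SY),p[2])
E
python3 - <<'E'
from pnp import *
import pickle
from rig import env
w=pickle.load(open("w14.pkl","rb"))
b=lambda u,v:(250+u/4.6,20+v/4.6); c=lambda u,v:(250+u/4.6,140+v/4.6)
H=.046;y=.0195
pts=[((.048,y,H),b(136,277)),((.032,y,H),b(131,434)),((.032,-y,H),b(546,434)),((.016,y,H),c(126,44)),((.016,0,H),c(339,44)),((0,y,H),c(121,214)),((0,0,H),c(339,214)),((-.016,y,H),c(116,391)),((-.016,0,H),c(337,391)),((-.016,-y,H),c(557,391)),((-.032,y,H),c(110,576)),((-.032,0,H),c(336,576)),((-.032,-y,H),c(561,576)),((.07,.025,H),b(84,78))]
p,R=block_pose(w,pts);report(p,R)
s=env.read_state();Rt=Ro.from_euler('xyz',s['tcp_rot']).as_matrix();g=s['tool_pos']-.019*Rt[:,2]
print("grasp in block",R.T@(g-p)); np.savez("bt.npz",Rbt=Rt.T@R,pbt=Rt.T@(p-s['tool_pos']))
E
```

```text
rms px 0.696966921399606
block origin [ 0.6461 -0.2089  0.0881] yaw 1.87848965076504 pitch front-low + 4.332428764204058 roll(left up +) 4.379544594510893
FL [ 0.5754 -0.1862  0.0847] FR [ 0.5773 -0.236   0.0809] BL [ 0.7149 -0.1817  0.0953] BR [ 0.7168 -0.2315  0.0914] 
rel seat -0.006303425697736009 0.013431804054182138 0.0880631732623166
grasp in block [-0.0514  0.0023  0.0415]
```

```bash
python3 - <<'E'
import cv2
im=cv2.imread("pics/w1.png"); cv2.imwrite("pics/w1a.png",cv2.resize(im[0:140,400:500],None,fx=4.2,fy=4.2,interpolation=cv2.INTER_CUBIC))
E
```

```text
(no output)
```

View pics/w1a.png

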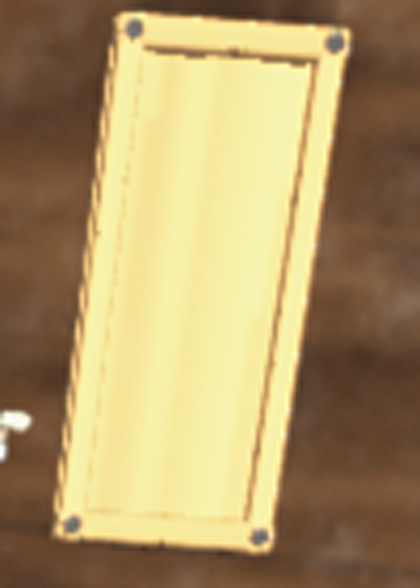

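```bash
python3 - <<'E'
from pnp import *
import pickle
from rig import env
w=pickle.load(open("w14.pkl","rb")); s=env.read_state()
# camera in tool from current (w14 taken at this state)
E=w["extrinsics"]; Rt=Ro.from_euler('xyz',s['tcp_rot']).as_matrix(); T=np.eye(4);T[:3,:3]=Rt;T[:3,3]=s['tool_pos']
CT=E@T
T1=np.eye(4);T1[:3,:3]=Ro.from_euler('xyz',[-3.14009802,1.54972320e-03,.113657452]).as_matrix();T1[:3,3]=[0.47441701,-0.05746699,0.45808436]
w1=dict(w);w1["extrinsics"]=CT@np.linalg.inv(T1)
t,sc=pickle.load(open("cams.pkl","rb"))
A={"TL":((134,28),(167,50),(83,115)),"TR":((336,42),(250,48),(159,65)),"BL":((71,525),(172,247),(318,232)),"BR":((260,537),(259,245),(389,176))}
cs={}
for k,(a,b,c) in A.items():
    uw=(400+a[0]/4.2,a[1]/4.2);ut=(380+b[0]/2.4,150+b[1]/2.4);us=(320+c[0]/4,200+c[1]/4)
    p,e=tri((w1,uw),(t,ut),(sc,us));cs[k]=[onz(w1,uw,.01),onz(t,ut,.01),onz(sc,us,.01),p]
    print(k,onz(w1,uw,.01),p,np.round(e,4))
for i,n in enumerate(("wrist","top","scene","tri")):
    P={k:v[i] for k,v in cs.items()};print(n,np.mean(list(P.values()),0),"yaw",np.degrees([np.arctan2(*(P[a]-P[b])[[1,0]]) for a,b in(("TL","BL"),("TR","BR"))]),np.linalg.norm(P["TL"]-P["BL"]))
E
```

```text
TL [ 0.7269 -0.1845  0.01  ] [ 0.7311 -0.1853  0.0041] [0.0024 0.0012 0.0013]
TR [ 0.7302 -0.2518  0.01  ] [ 0.7338 -0.2534  0.0045] [0.0019 0.0016 0.0004]
BL [ 0.5685 -0.1911  0.01  ] [ 0.5703 -0.1906  0.0082] [0.0019 0.0016 0.0004]
BR [ 0.572  -0.2588  0.01  ] [ 0.5737 -0.2602  0.0063] [0.0016 0.0011 0.0007]
wrist [ 0.6494 -0.2216  0.01  ] yaw [2.408  2.5436] 0.15845675620208746
top [ 0.653 -0.221  0.01 ] yaw [1.9685 2.9405] 0.15981418570113604
scene [ 0.6494 -0.2176  0.01  ] yaw [3.5257 2.875 ] 0.1580253702339633
tri [ 0.6522 -0.2224  0.0058] yaw [1.8855 2.4354] 0.16093019010741702
```

Call:
carry_out --pt "0.03 0.002 0.0065 0.002 -0.4" --pt "0.03 0.002 0.006 0.001 -0.3" --pt "0.03 0 0 0 0" --squeeze 22

```text
clock: 14.1
tool_pos: [0.6067, -0.2176, 0.1069]
tcp_rot: [-3.036, -0.525, 0.014]
contact_force: [0.8, 0.3, -2.1]
width: 0.574
```

```bash
cat > look.py <<'E'
import sys,pickle
from pnp import *
from rig import env
n=sys.argv[1]
w=env.camera("wrist");pickle.dump((w,env.read_state()),open(n+".pkl","wb"))
crop(w["image"],250,20,420,150,f"pics/{n}b.png",4.6); crop(w["image"],250,140,420,270,f"pics/{n}c.png",4.6)
im=cv2.imread(f"pics/{n}b.png");im2=cv2.imread(f"pics/{n}c.png");cv2.imwrite(f"pics/{n}bc.png",cv2.resize(np.hstack([im,im2]),None,fx=.51,fy=.51))
# auto refine holes: predict from last known block-in-tool and search dark blobs
E=w["extrinsics"];g=cv2.cvtColor(w["image"],cv2.COLOR_RGB2GRAY)
E
python3 st.py; python3 look.py L15
```

```text
14.1 q [ 0.215   0.1511  0.3011  2.0232 -0.6636  0.6651 -0.5569] p [ 0.6067 -0.2176  0.1069] rpy [-3.0358 -0.525   0.0144] w 0.5741146787725965 F [ 0.7963  0.2733 -2.0512]
toolz [ 0.4969  0.1127 -0.8605] lean 30.629263368304798 az 12.784085572026738 tooly [ 0.0672 -0.9935 -0.0913] toolx [0.8652 0.0125 0.5012]
pics/L15b.png 4.6
pics/L15c.png 4.6
```

View pics/L15c.png

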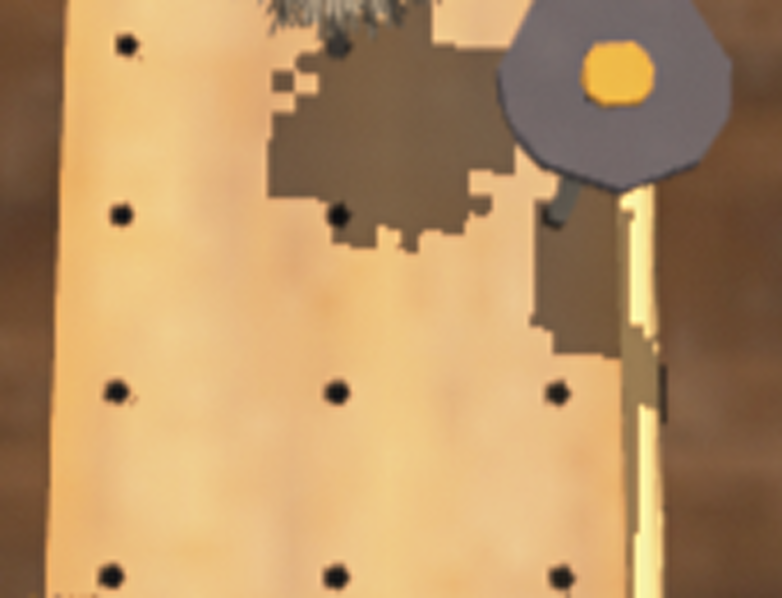

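View pics/L15b.png

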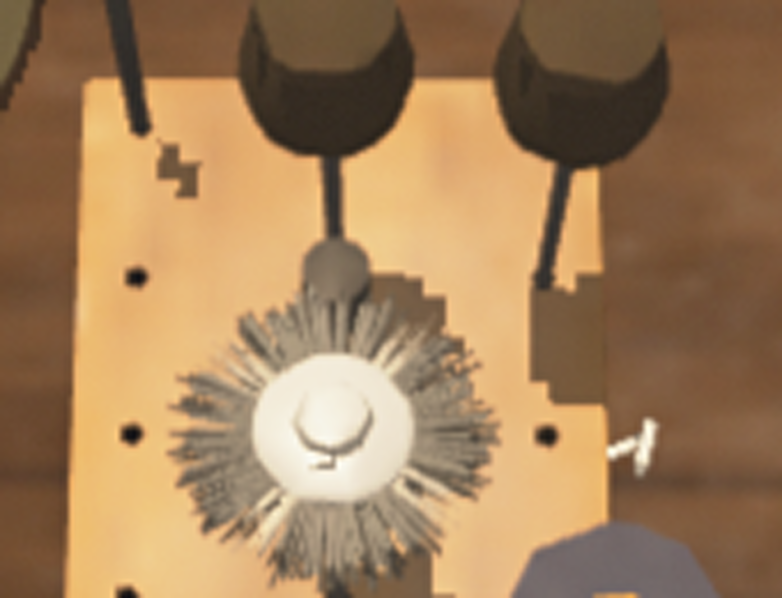

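Call:
carry_out --pt "0.03 0 0.003 0 0" --pt "0.03 0 0.003 0 0" --squeeze 13

```text
clock: 14.35
tool_pos: [0.6068, -0.2225, 0.1064]
tcp_rot: [-3.035, -0.525, 0.015]
contact_force: [-0.8, -0.5, -2.0]
width: 0.574
```

```bash
python3 st.py; python3 look.py L16
```

```text
14.35 q [ 0.2233  0.1584  0.3033  2.0165 -0.671   0.6722 -0.5426] p [ 0.6068 -0.2225  0.1064] rpy [-3.0346 -0.5247  0.0152] w 0.574215467138804 F [-0.7966 -0.5277 -1.9685]
toolz [ 0.4964  0.1143 -0.8605] lean 30.6243370145148 az 12.965626889499799 tooly [ 0.0686 -0.9934 -0.0924] toolx [0.8654 0.0131 0.501 ]
pics/L16b.png 4.6
pics/L16c.png 4.6
```

View pics/L16bc.png

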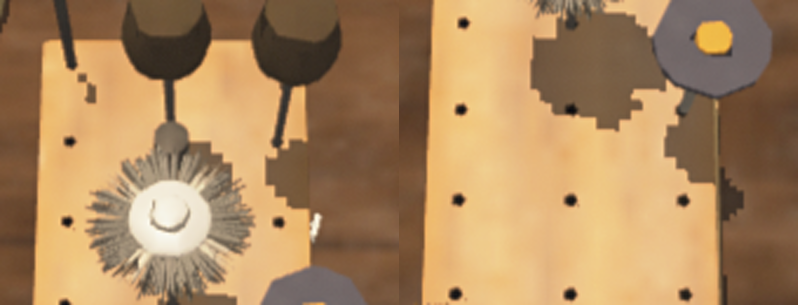

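Call:
carry_out --pt "0.03 0 0 0 0" --pt "0.03 0 0 0 0" --squeeze 9

```text
clock: 14.6
tool_pos: [0.6067, -0.224, 0.1065]
tcp_rot: [-3.035, -0.525, 0.014]
contact_force: [0.6, 1.6, -3.1]
width: 0.577
```

```bash
python3 st.py|head -1; python3 look.py L17
```

```text
14.6 q [ 0.2244  0.1588  0.3044  2.0159 -0.6711  0.6721 -0.5422] p [ 0.6067 -0.224   0.1065] rpy [-3.0352 -0.525   0.0135] w 0.5766557354391306 F [ 0.5875  1.5695 -3.0877]
pics/L17b.png 4.6
pics/L17c.png 4.6
```

View pics/L17bc.png

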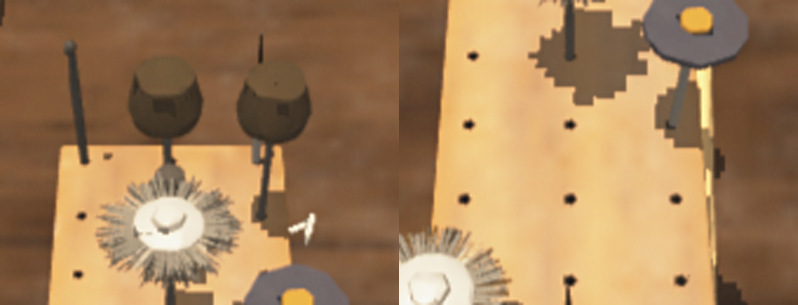

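Call:
carry_out --pt "0.03 0 0 0 0" --pt "0.03 0 0 0 0" --squeeze 30

```text
clock: 14.85
tool_pos: [0.6066, -0.2238, 0.1065]
tcp_rot: [-3.035, -0.525, 0.014]
contact_force: [-0.9, 0.6, -2.2]
width: 0.576
```

```bash
python3 st.py|head -1; python3 - <<'E'
import pickle
from pnp import *
from rig import env
w=env.camera("wrist");pickle.dump((w,env.read_state()),open("L18.pkl","wb"));crop(w["image"],240,20,430,320,"pics/L18.png",2.0);crop(w["image"],250,60,420,190,"pics/L18b.png",4.6); crop(w["image"],250,170,420,300,"pics/L18c.png",4.6)
c=env.camera("scene"); crop(c["image"],260,120,520,315,"pics/s18.png",3.07)
E
```

```text
14.85 q [ 0.2242  0.1587  0.3044  2.0161 -0.6711  0.6721 -0.5422] p [ 0.6066 -0.2238  0.1065] rpy [-3.0351 -0.5249  0.0136] w 0.5756049230688843 F [-0.8689  0.5896 -2.1735]
pics/L18.png 2.0
pics/L18b.png 4.6
pics/L18c.png 4.6
pics/s18.png 3.07
```

View pics/s18.png

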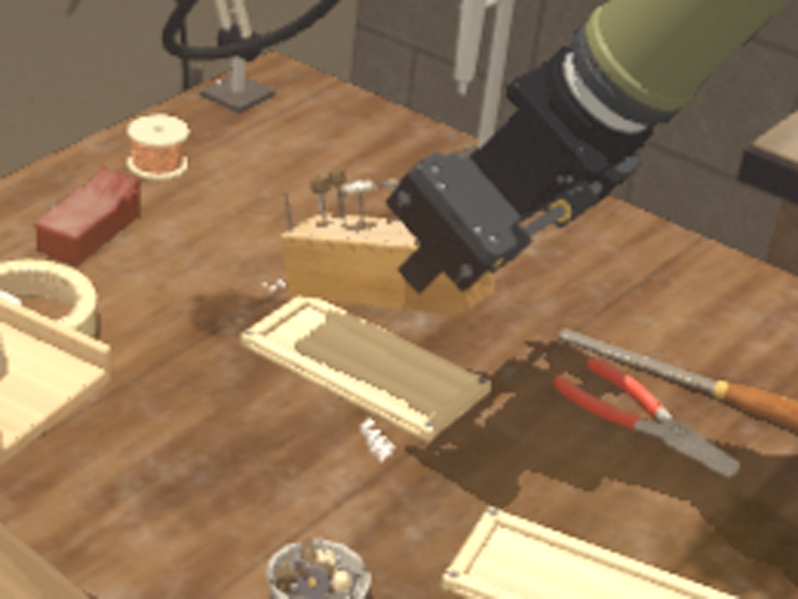

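View pics/L18b.png

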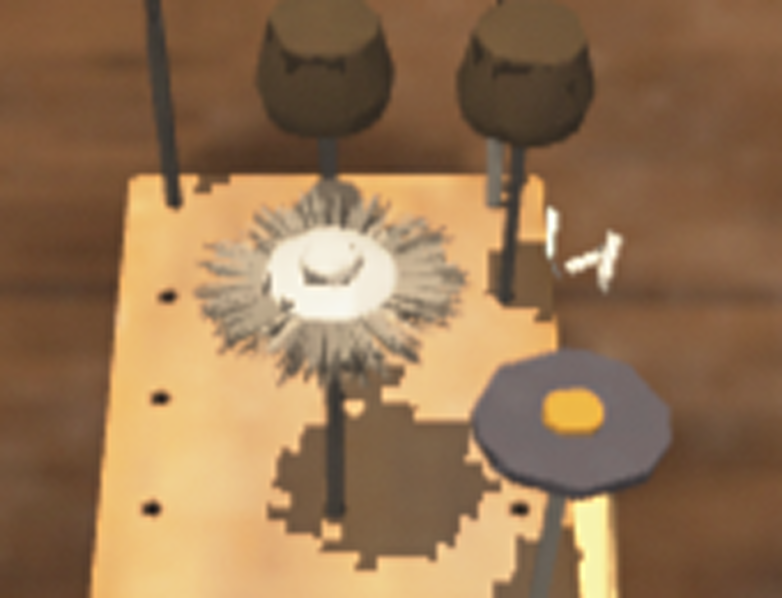

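View pics/L18c.png

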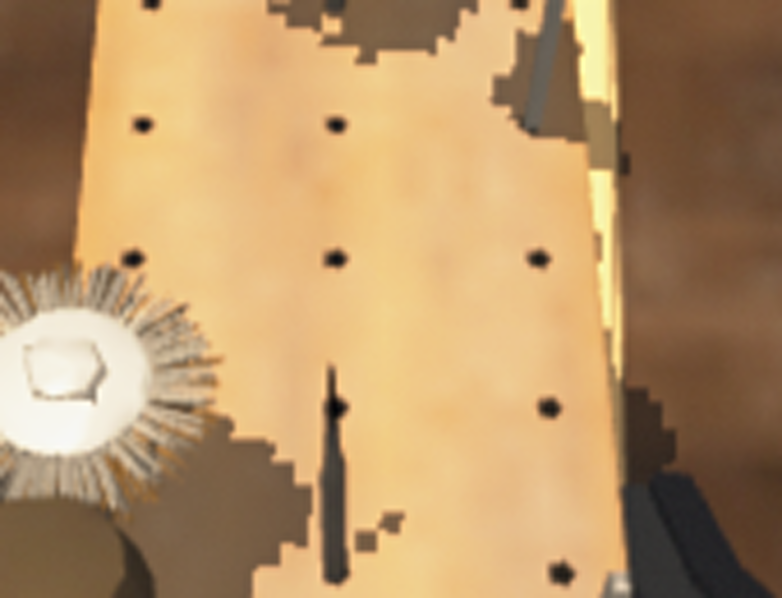

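```bash
python3 - <<'E'
from pnp import *
import pickle
w,s=pickle.load(open("L18.pkl","rb"))
b=lambda u,v:(250+u/4.6,60+v/4.6); c=lambda u,v:(250+u/4.6,170+v/4.6)
H=.046;y=.0195
pts=[((.048,y,H),b(168,296)),((.032,y,H),b(160,398)),((.016,y,H),b(151,508)),((.016,-y,H),b(519,508)),((0,y,H),c(143,124)),((0,0,H),c(336,124)),((-.016,y,H),c(133,258)),((-.016,0,H),c(335,258)),((-.016,-y,H),c(538,258)),((-.032,-y,H),c(549,407)),((-.048,-y,H),c(560,573)),((.07,.025,H),b(129,176))]
p,R=block_pose(w,pts);report(p,R)
Rt=Ro.from_euler('xyz',s['tcp_rot']).as_matrix();g=s['tool_pos']-.019*Rt[:,2]
print("grasp in block",R.T@(g-p)); np.savez("bt.npz",Rbt=Rt.T@R,pbt=Rt.T@(p-s['tool_pos']))
# seat right rim line check: c crop (575,0)-(600,250) is seat's outer? 
E
```

```text
rms px 0.5940609615571427
block origin [ 0.6374 -0.2198  0.0676] yaw 5.081497750221956 pitch front-low + -16.78237937265706 roll(left up +) 5.101263340417471
FL [ 0.5691 -0.2009  0.09  ] FR [ 0.5722 -0.2506  0.0856] BL [ 0.7026 -0.189   0.0496] BR [ 0.7057 -0.2387  0.0451] 
rel seat -0.01547380583454953 0.0028962729164453602 0.0675697904862508
grasp in block [-0.0549  0.0013  0.0412]
```

Call:
carry_out --pt "0.03 0.007 0.003 0.004 0.3" --pt "0.03 0.006 0.003 0.003 0.3" --pt "0.03 -0.005 0.001 0.0085 0" --pt "0.03 -0.005 0.001 0.0085 0" --pt "0.03 0 0 0 0"

```text
clock: 15.45
tool_pos: [0.6235, -0.2291, 0.0847]
tcp_rot: [-3.029, -0.524, 0.001]
contact_force: [1.2, -0.1, -2.9]
width: 0.573
```

```bash
cat > pred.py <<'E'
from pnp import *
from rig import env
s=env.read_state();z=np.load("bt.npz");Rt=Ro.from_euler('xyz',s['tcp_rot']).as_matrix()
p=s['tool_pos']+Rt@z['pbt'];R=Rt@z['Rbt'];SC[:]=[.6495,-.2216,0];report(p,R)
B=p+R@[.07,0,0];d=B-SC;print("back edge in seat(wrist frame)",d[0]*np.cos(SY)+d[1]*np.sin(SY),-d[0]*np.sin(SY)+d[1]*np.cos(SY),B[2])
g=s['tool_pos']-.019*Rt[:,2];d=g-SC;print("grasp in seat",d[0]*np.cos(SY)+d[1]*np.sin(SY),-d[0]*np.sin(SY)+d[1]*np.cos(SY),g[2],"jaw yaw",np.degrees(np.arctan2(Rt[0,1],-Rt[1,1])),"F",s['contact_force'],"w",s['width'])
print("world->tool matrix rows:\n",Rt.T)
E
python3 pred.py; python3 - <<'E'
from rig import env
from h import *
c=env.camera("scene"); crop(c["image"],290,160,450,280,"pics/s19.png",5)
c=env.camera("top"); crop(c["image"],430,140,510,270,"pics/t19.png",4.6)
E
```

```text
block origin [ 0.6543 -0.2252  0.0459] yaw 4.651495823040447 pitch front-low + -16.817622305672092 roll(left up +) 5.4060984379387325
FL [ 0.5863 -0.2058  0.0685] FR [ 0.5889 -0.2555  0.0638] BL [ 0.7198 -0.1949  0.028 ] BR [ 0.7224 -0.2446  0.0233] 
rel seat 0.004684881993072766 -0.0038149120484224203 0.04587421533208791
back edge in seat(wrist frame) 0.07164217895364988 -0.001256976874488451 0.02562137969410738
grasp in seat -0.0358498550622057 -0.008154550951336676 0.10108440019377604 jaw yaw 3.3239498043882816 F [ 1.2494 -0.1217 -2.9009] w 0.573333287728691
world->tool matrix rows:
 [[ 0.866   0.0013  0.5001]
 [ 0.0577 -0.9936 -0.0974]
 [ 0.4968  0.1132 -0.8605]]
pics/s19.png 5
pics/t19.png 4.6
```

View pics/s19.png

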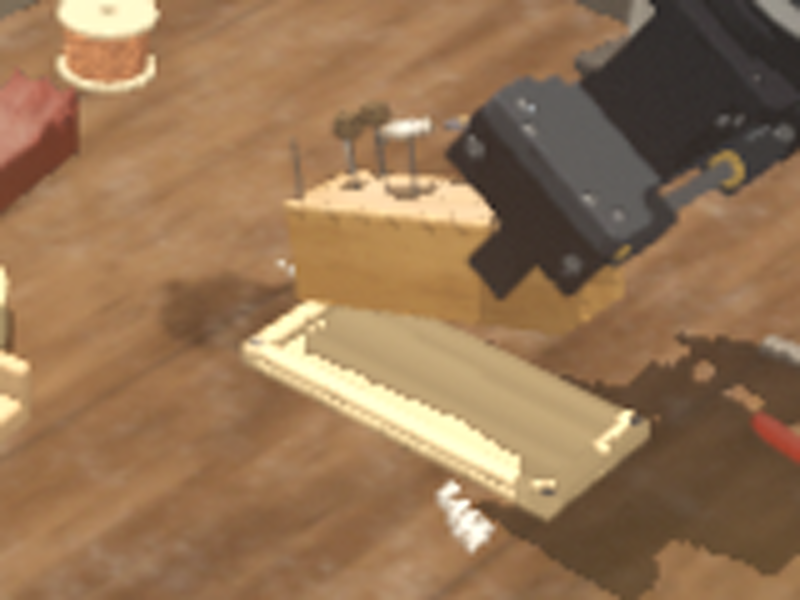

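View pics/t19.png

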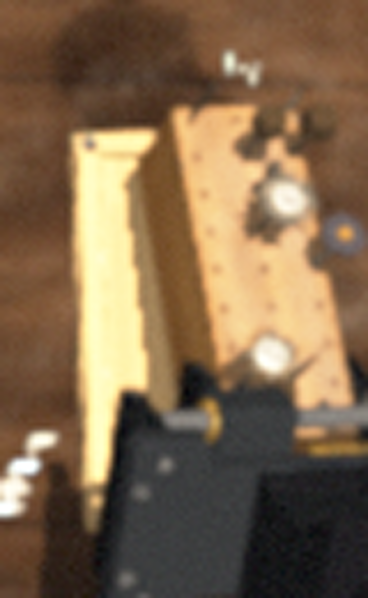

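```bash
python3 - <<'E'
from pnp import *
from rig import env
import pickle
t,sc=pickle.load(open("cams.pkl","rb"))
s=env.read_state();z=np.load("bt.npz");Rt=Ro.from_euler('xyz',s['tcp_rot']).as_matrix()
p=s['tool_pos']+Rt@z['pbt'];R=Rt@z['Rbt']
for q in [(.07,.025,.046),(.07,.025,0),(.07,-.025,.046),(.048,.0195,.046),(-.016,.0195,.046)]:
    P=p+R@np.array(q); print(q,P,"top crop",(proj(t,P)-[430,140])*4.6,"scene crop",(proj(sc,P)-[290,160])*5)
E
```

```text
(0.07, 0.025, 0.046) [ 0.7339 -0.1988  0.0733] top crop [167.8941 110.2674] scene crop [279.1449 202.339 ]
(0.07, 0.025, 0) [ 0.7204 -0.1954  0.0295] top crop [129.4513 160.8935] scene crop [291.6014 299.5064]
(0.07, -0.025, 0.046) [ 0.7365 -0.2485  0.0686] top crop [288.8986 108.616 ] scene crop [346.8865 167.2157]
(0.048, 0.0195, 0.046) [ 0.7132 -0.206   0.0791] top crop [189.8386 160.279 ] scene crop [326.0847 203.2526]
(-0.016, 0.0195, 0.046) [ 0.6521 -0.2109  0.0976] top crop [215.5549 310.9469] scene crop [445.976 218.112]
```

Call:
carry_out --pt "0.03 -0.003 -0.002 0.006 0" --pt "0.03 -0.003 0 0.005 0" --pt "0.03 0 0 0 0"

```text
clock: 15.85
tool_pos: [0.6243, -0.2261, 0.0733]
tcp_rot: [-3.03, -0.526, 0.001]
contact_force: [-0.4, -0.5, -1.8]
width: 0.57
```

```bash
python3 pred.py; python3 - <<'E'
from rig import env
from h import *
c=env.camera("scene"); crop(c["image"],290,160,450,280,"pics/s20.png",5)
c=env.camera("top"); crop(c["image"],430,140,510,270,"pics/t20.png",4.6)
E
```

```text
block origin [ 0.6552 -0.2222  0.0346] yaw 4.602620310948791 pitch front-low + -16.68595863254995 roll(left up +) 5.357623717624739
FL [ 0.5871 -0.2028  0.057 ] FR [ 0.5897 -0.2525  0.0523] BL [ 0.7208 -0.192   0.0168] BR [ 0.7234 -0.2417  0.0121] 
rel seat 0.005689500377052866 -0.000895309577084738 0.03455065601684165
back edge in seat(wrist frame) 0.07269528603195906 0.0016072378958771204 0.014451851452531157
grasp in seat -0.03497630223316285 -0.005165989341182168 0.08966976049822399 jaw yaw 3.3037308763857727 F [-0.4156 -0.4702 -1.8009] w 0.5695679535031155
world->tool matrix rows:
 [[ 0.8648  0.0012  0.5022]
 [ 0.0574 -0.9937 -0.0965]
 [ 0.4989  0.1123 -0.8594]]
pics/s20.png 5
pics/t20.png 4.6
```

View pics/s20.png

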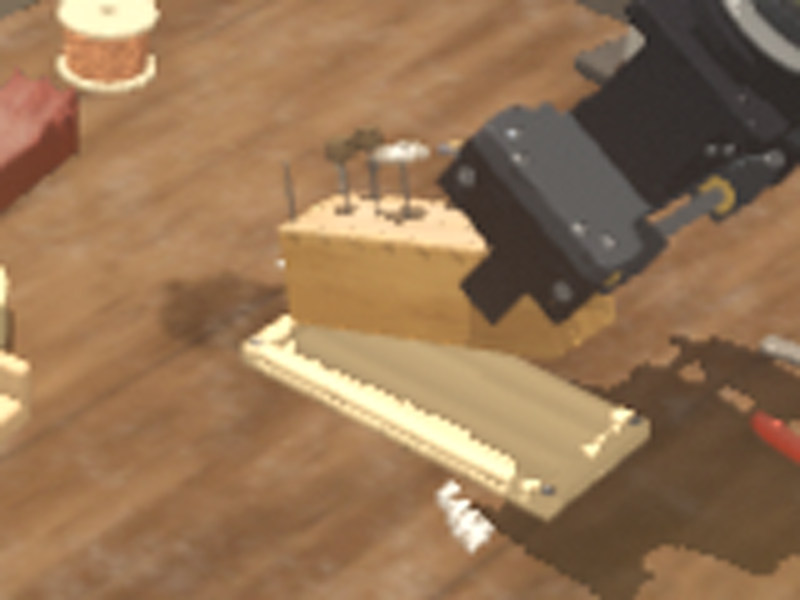

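View pics/t20.png

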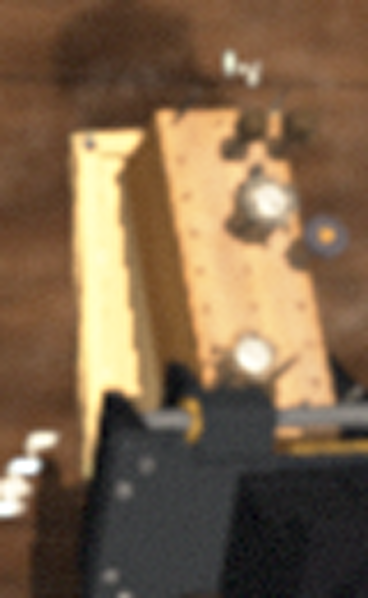

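```bash
python3 - <<'E'
from rig import env
from pnp import *
import pickle
t=env.camera("top"); sc=env.camera("scene")
s=env.read_state();z=np.load("bt.npz");Rt=Ro.from_euler('xyz',s['tcp_rot']).as_matrix()
p=s['tool_pos']+Rt@z['pbt'];R=Rt@z['Rbt']
def draw(c,o,k,size,name,sc0):
    im=c["image"][o[1]:o[1]+size[1],o[0]:o[0]+size[0],::-1]; im=cv2.resize(im,None,fx=k,fy=k,interpolation=cv2.INTER_CUBIC)
    f=lambda P:tuple(int(v) for v in (proj(c,P)-o+.5)*k)
    ex=np.array([np.cos(SY),np.sin(SY),0]);ey=np.array([-np.sin(SY),np.cos(SY),0])
    for (a,b,h) in ((.084,.039,.01),(.074,.029,.01)):
        q=[sc0+ex*i*a+ey*j*b+[0,0,h] for i,j in((1,1),(1,-1),(-1,-1),(-1,1))]
        for i in range(4): cv2.line(im,f(q[i]),f(q[(i+1)%4]),(0,255,0),1)
    for h in(0,.046):
        q=[p+R@np.array([i*.07,j*.025,h]) for i,j in((1,1),(1,-1),(-1,-1),(-1,1))]
        for i in range(4): cv2.line(im,f(q[i]),f(q[(i+1)%4]),(255,0,0),1)
    cv2.imwrite(name,im)
draw(t,(440,150),10,(60,60),"pics/t20o.png",np.array([.653,-.221,0]))
draw(sc,(325,185),8,(95,70),"pics/s20o.png",np.array([.6494,-.2176,0]))
E
```

```text
(no output)
```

View pics/t20o.png

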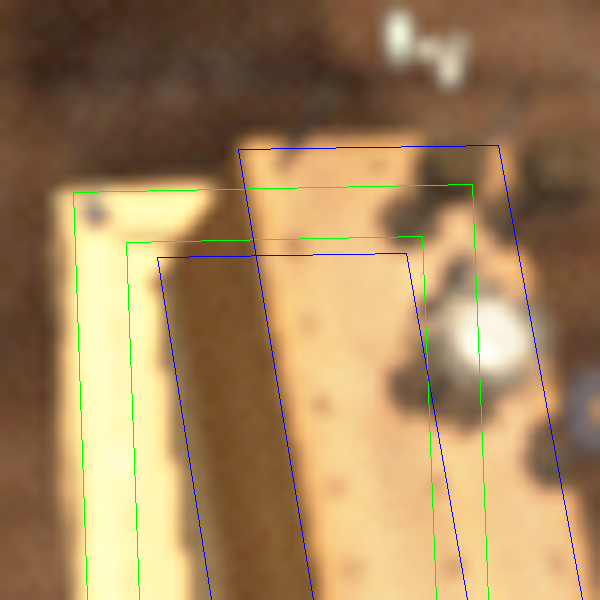

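View pics/s20o.png

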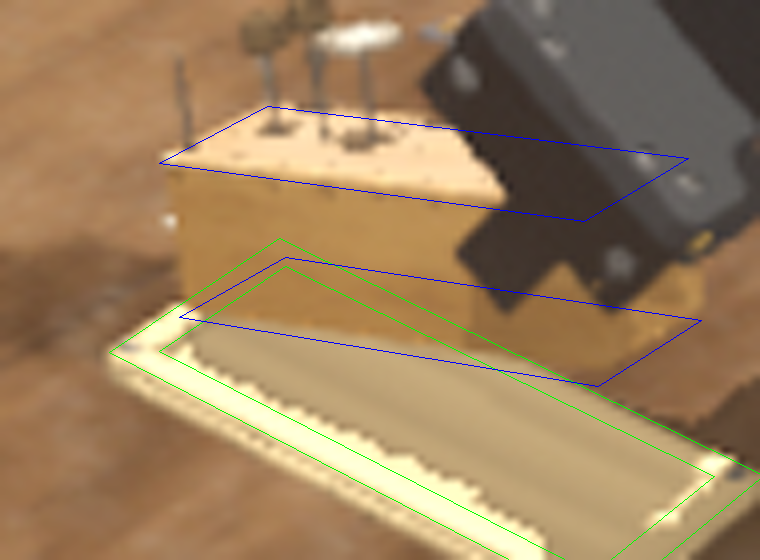

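Call:
carry_out --pt "0.03 -0.003 0 0.003 0" --pt "0.03 -0.002 0 0.0025 0" --pt "0.03 0 0 0 0" --squeeze 20

```text
clock: 16.35
tool_pos: [0.6237, -0.2265, 0.0677]
tcp_rot: [-3.031, -0.529, 0.002]
contact_force: [-0.2, 0.5, -2.3]
width: 0.571
```

```bash
python3 pred.py
```

```text
block origin [ 0.6548 -0.2227  0.029 ] yaw 4.54269113225617 pitch front-low + -16.51821583443594 roll(left up +) 5.265429503208411
FL [ 0.5866 -0.2031  0.0512] FR [ 0.5892 -0.2529  0.0466] BL [ 0.7204 -0.1925  0.0114] BR [ 0.723  -0.2422  0.0068] 
rel seat 0.005247650698460836 -0.0013065591950101308 0.029015470141385384
back edge in seat(wrist frame) 0.07231453382977514 0.001128025651568197 0.009113058637362888
grasp in seat -0.03558495511330139 -0.005468052064410277 0.0840194896865896 jaw yaw 3.2890163007894233 F [-0.1995  0.4842 -2.289 ] w 0.5711096004208188
world->tool matrix rows:
 [[ 0.8632  0.0014  0.5048]
 [ 0.0571 -0.9938 -0.0949]
 [ 0.5016  0.1107 -0.858 ]]
```

Call:
carry_out --pt "0.03 -0.0025 0 0.002 0" --pt "0.03 -0.0025 0 0.002 0" --squeeze 10

```text
clock: 16.55
tool_pos: [0.6216, -0.2263, 0.0619]
tcp_rot: [-3.032, -0.53, 0.002]
contact_force: [0.1, -0.7, -2.6]
width: 0.575
```

```bash
python3 pred.py | tail -5; python3 - <<'E'
from rig import env
from h import *
c=env.camera("scene"); crop(c["image"],310,175,440,275,"pics/s21.png",6)
E
```

```text
grasp in seat -0.037652637555879706 -0.0051442559999783245 0.07815991776791857 jaw yaw 3.2868827490253905 F [ 0.1486 -0.6812 -2.5759] w 0.5750586277249201
world->tool matrix rows:
 [[ 0.8628  0.0015  0.5055]
 [ 0.0571 -0.9939 -0.0944]
 [ 0.5023  0.1103 -0.8576]]
pics/s21.png 6
```

View pics/s21.png

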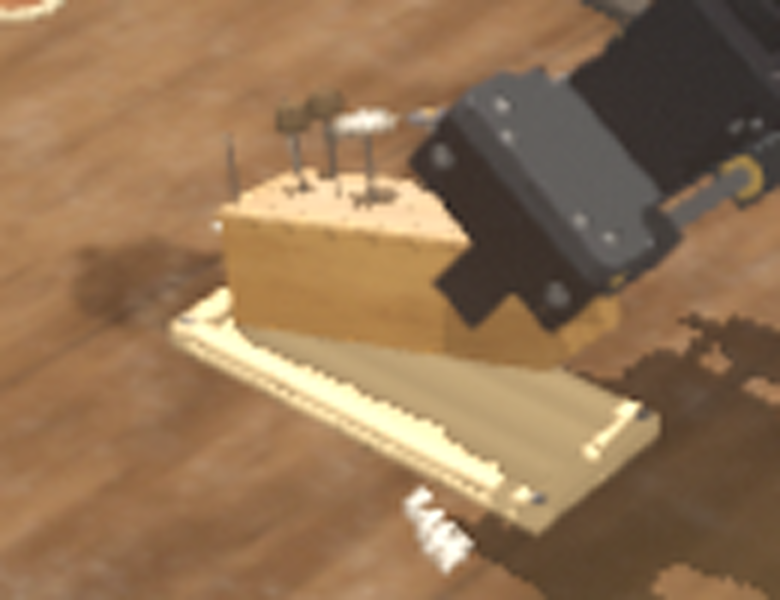

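Call:
carry_out --pt "0.03 -0.004 -0.0005 0.0025 0" --pt "0.03 -0.004 -0.0005 0.0025 0" --squeeze 9

```text
clock: 16.8
tool_pos: [0.6176, -0.2255, 0.0539]
tcp_rot: [-3.033, -0.532, 0.001]
contact_force: [-1.2, -0.5, -0.6]
width: 0.571
```

```bash
python3 pred.py | tail -5|head -2; python3 - <<'E'
from rig import env
from h import *
c=env.camera("scene"); crop(c["image"],310,175,440,275,"pics/s22.png",6)
E
```

```text
grasp in seat -0.04171726826557957 -0.004202717719826442 0.07020788315670809 jaw yaw 3.234454865874497 F [-1.228  -0.5305 -0.6349] w 0.5714167788973996
world->tool matrix rows:
pics/s22.png 6
```

View pics/s22.png

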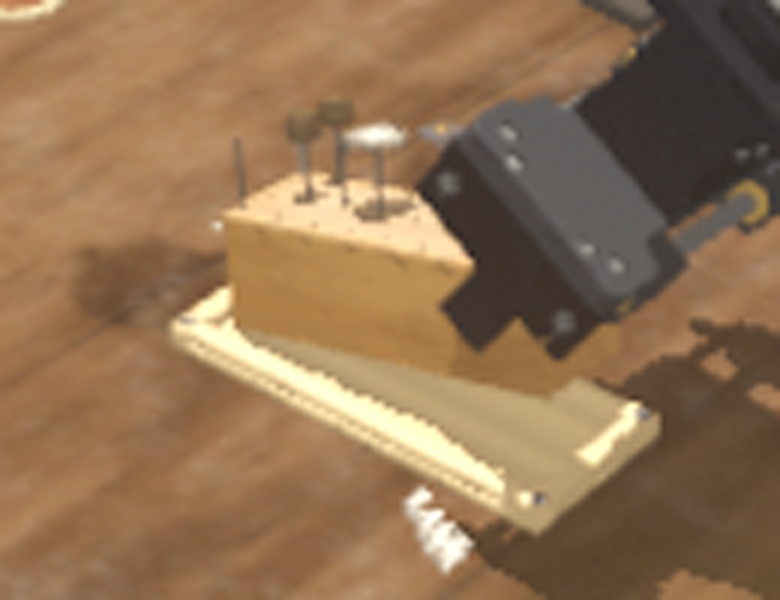

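Call:
carry_out --pt "0.03 -0.0047 -0.0006 0.003 0" --pt "0.03 -0.0047 -0.0006 0.003 0"

```text
clock: 17.05
tool_pos: [0.6125, -0.2242, 0.0439]
tcp_rot: [-3.034, -0.533, 0.001]
contact_force: [-0.1, -1.3, -1.1]
width: 0.575
```

```bash
python3 pred.py | tail -5|head -1; python3 - <<'E'
from rig import env
from h import *
c=env.camera("scene"); crop(c["image"],310,175,440,275,"pics/s23.png",6)
c=env.camera("top"); crop(c["image"],435,150,505,270,"pics/t23.png",5)
E
```

```text
grasp in seat -0.04677703865737581 -0.002658707940717118 0.06015169286056998 jaw yaw 3.1842582036045095 F [-0.0941 -1.3224 -1.0652] w 0.575085773644262
pics/s23.png 6
pics/t23.png 5
```

View pics/s23.png

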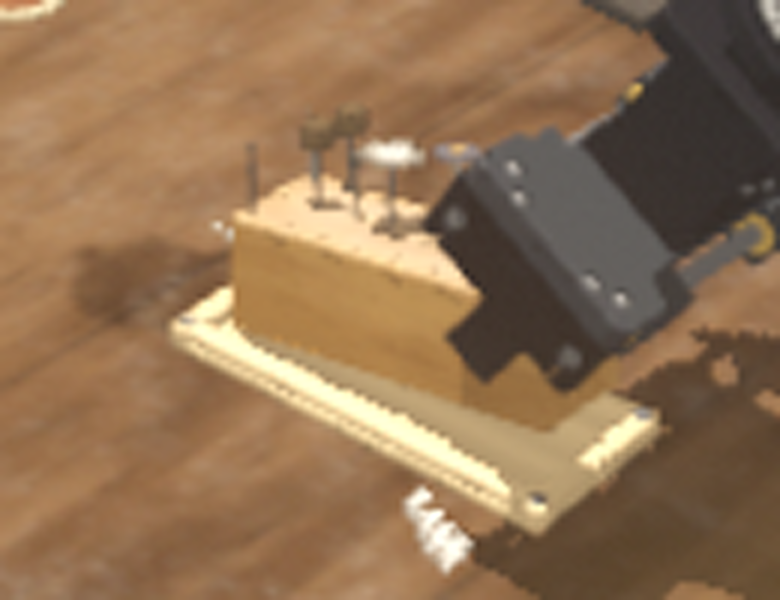

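View pics/t23.png

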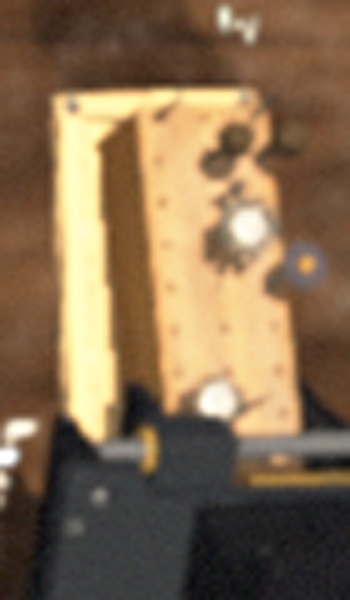

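Call:
carry_out --pt "0.03 -0.0036 -0.001 0.0026 0" --pt "0.03 -0.0036 -0.001 0.0026 0"

```text
clock: 17.35
tool_pos: [0.6085, -0.2218, 0.0354]
tcp_rot: [-3.034, -0.533, 0.0]
contact_force: [0.5, 0.1, -0.3]
width: 0.573
```

```bash
python3 pred.py | tail -5|head -1; python3 - <<'E'
from rig import env
from h import *
c=env.camera("scene"); crop(c["image"],310,175,440,275,"pics/s24.png",6)
c=env.camera("top"); crop(c["image"],435,150,505,270,"pics/t24.png",5)
E
```

```text
grasp in seat -0.05065825945714663 -5.33644150650138e-05 0.05167345250730891 jaw yaw 3.141909157334665 F [ 0.5248  0.0646 -0.2562] w 0.5728763065732267
pics/s24.png 6
pics/t24.png 5
```

View pics/s24.png

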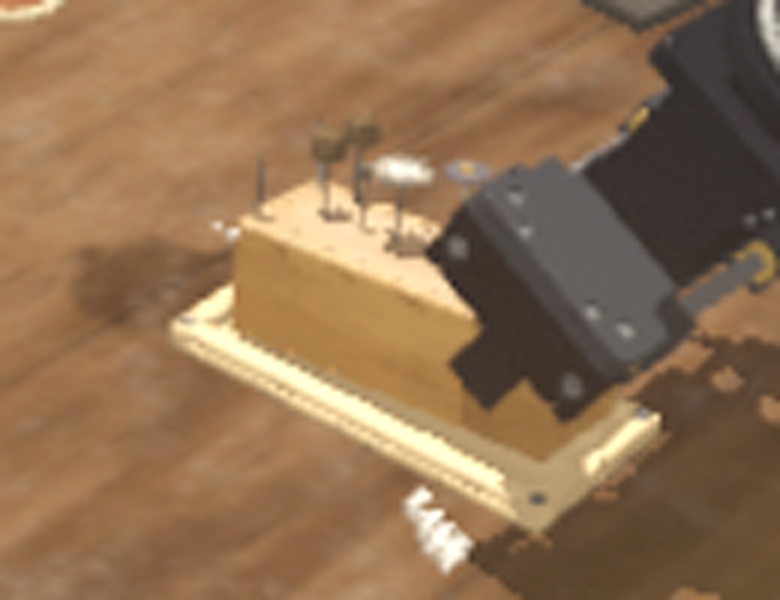

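View pics/t24.png

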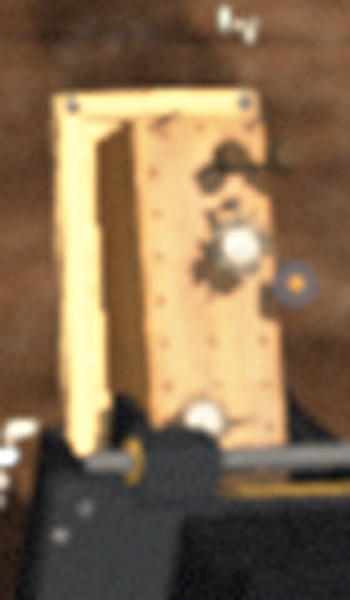

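Call:
carry_out --pt "0.03 -0.0022 0 0.0022 0" --pt "0.03 -0.0021 0 0.0021 0" --pt "0.03 0 0 0 0" --squeeze 6

```text
clock: 17.75
tool_pos: [0.6063, -0.2207, 0.0285]
tcp_rot: [-3.033, -0.532, 0.0]
contact_force: [0.3, -0.5, 0.0]
width: 0.573
```

```bash
python3 pred.py | tail -5|head -1; python3 - <<'E'
from rig import env
from h import *
c=env.camera("scene"); crop(c["image"],310,175,440,275,"pics/s25.png",6)
c=env.camera("top"); crop(c["image"],435,150,505,270,"pics/t25.png",5)
E
```

```text
grasp in seat -0.05278893825982284 0.0010955066251671416 0.04480146497816463 jaw yaw 3.167719232147538 F [ 0.3307 -0.4624  0.0176] w 0.572949525738651
pics/s25.png 6
pics/t25.png 5
```

View pics/s25.png

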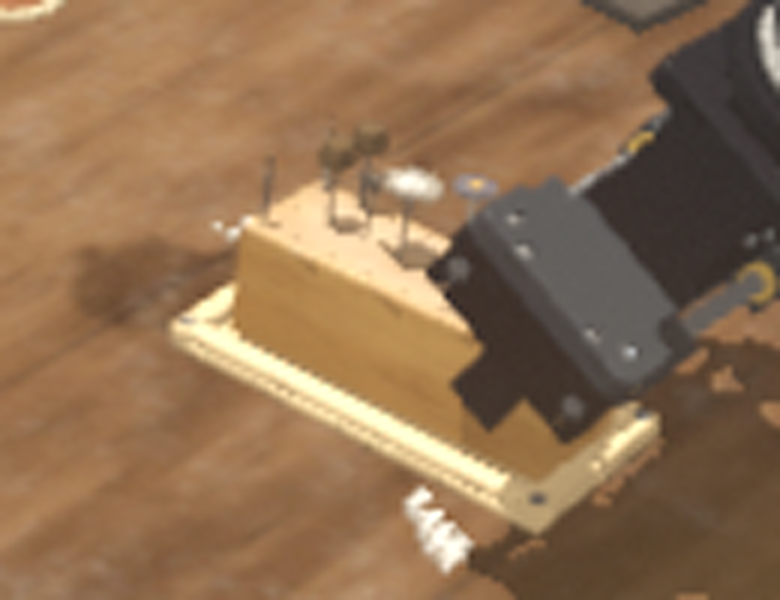

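View pics/t25.png

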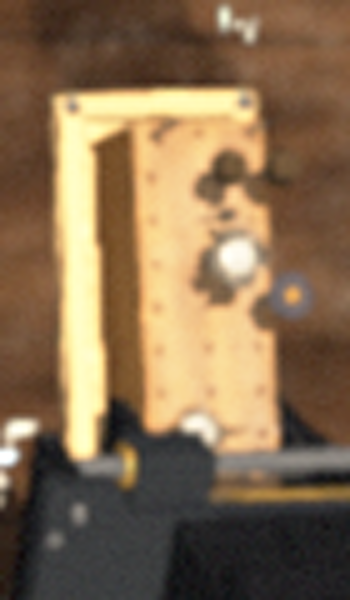

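Call:
carry_out --pt "0.054 0 0 0 0" --pt "0.06 0 0 0 0" --pt "0.075 0 0 0 0" --pt "0.085 0 0 0 0" --pt "0.087 0 0 0 0" --squeeze 3

```text
clock: 18.35
tool_pos: [0.6071, -0.2198, 0.0294]
tcp_rot: [-3.032, -0.533, 0.002]
contact_force: [-0.5, 1.0, 0.4]
width: 0.877
```

```bash
python3 pred.py | tail -5|head -1; python3 - <<'E'
from rig import env
from h import *
c=env.camera("scene"); crop(c["image"],310,175,440,275,"pics/s26.png",6)
c=env.camera("top"); crop(c["image"],435,150,505,270,"pics/t26.png",5)
E
```

```text
grasp in seat -0.05193573440437644 0.001986137495396272 0.045712257403352274 jaw yaw 3.2761279968345782 F [-0.5144  0.9693  0.3978] w 0.877466379008122
pics/s26.png 6
pics/t26.png 5
```

View pics/s26.png

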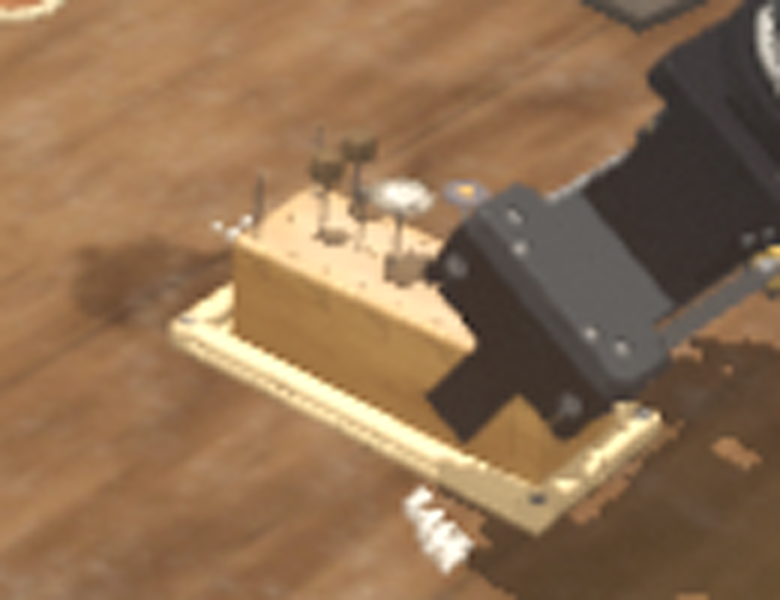

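View pics/t26.png

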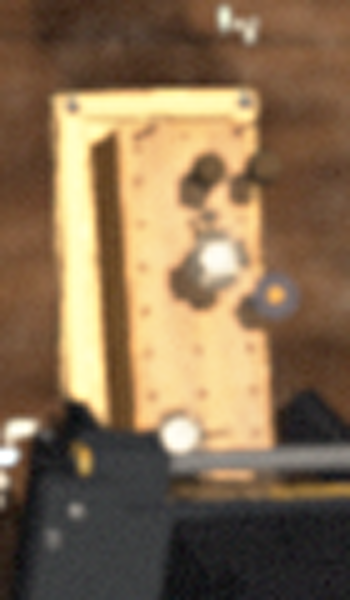

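Call:
carry_out --pt "0.087 0 0 0 0" --pt "0.087 0 0 -0.015 0" --pt "0.087 0 0 -0.03 0" --pt "0.087 0 0 -0.04 0" --pt "0.087 0 0 -0.04 0"

```text
clock: 18.95
tool_pos: [0.5407, -0.23, 0.1328]
tcp_rot: [-3.027, -0.521, 0.003]
contact_force: [0.1, 0.3, 0.1]
width: 1.003
```

Call:
carry_out --pt "0.087 0.01 0 -0.04 0" --pt "0.087 0.01 0.0 -0.03 0" --pt "0.087 0 0 0 0" --pt "0.087 0 0 0 0"

```text
clock: 19.35
tool_pos: [0.5219, -0.2417, 0.2123]
tcp_rot: [-3.031, -0.53, 0.001]
contact_force: [-0.2, 0.2, -0.4]
width: 1.0
```

```bash
python3 st.py; python3 - <<'E'
from rig import env
from h import *
import pickle
c=env.camera("scene"); crop(c["image"],310,175,440,275,"pics/s27.png",6);cs=c
c=env.camera("top"); cv2.imwrite("pics/t27f.png",c["image"][:,:,::-1]);crop(c["image"],435,150,505,270,"pics/t27.png",5)
w=env.camera("wrist");cv2.imwrite("pics/w27.png",w["image"][:,:,::-1]);pickle.dump((w,c,cs),open("c27.pkl","wb"))
E
```

```text
19.35 q [ 0.2791 -0.103   0.3403  2.0387 -0.4735  0.8797 -0.6697] p [ 0.5219 -0.2417  0.2123] rpy [-3.0313 -0.53    0.0007] w 0.9995380729734799 F [-0.2077  0.1919 -0.4401]
toolz [ 0.5024  0.1105 -0.8575] lean 30.95814464647283 az 12.401653804232545 tooly [ 0.0564 -0.9939 -0.095 ] toolx [0.8628 0.0006 0.5056]
pics/s27.png 6
pics/t27.png 5
```

View pics/s27.png

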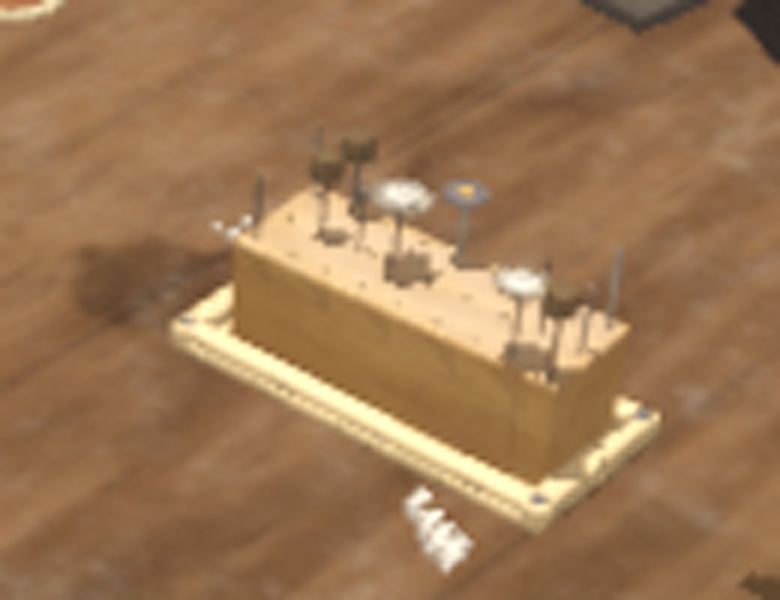

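View pics/t27f.png

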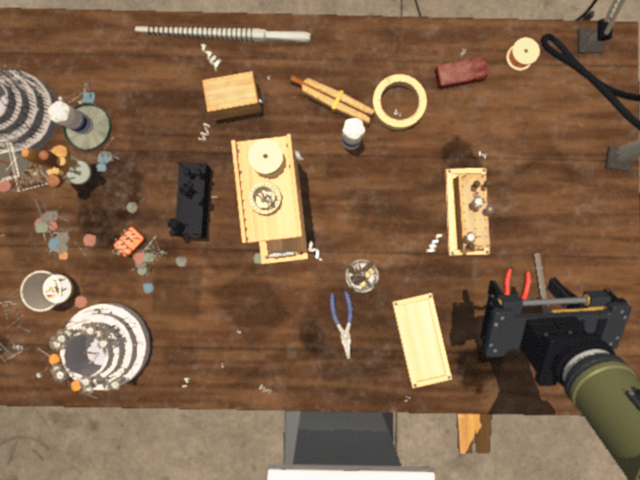

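View pics/w27.png

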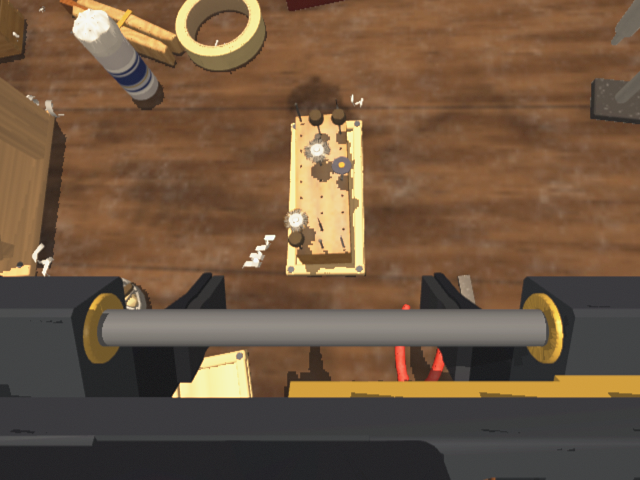

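```bash
python3 - <<'E'
from h import *
import pickle
w,t,s=pickle.load(open("c27.pkl","rb"))
crop(w["image"],275,95,375,285,"pics/w27a.png",4.2)
crop(s["image"],325,190,425,265,"pics/s27a.png",8)
E
```

```text
pics/w27a.png 4.2
pics/s27a.png 8
```

View pics/w27a.png

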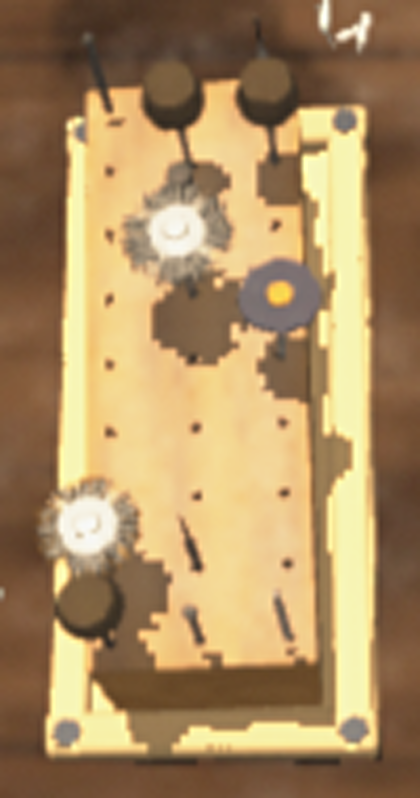

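View pics/s27a.png

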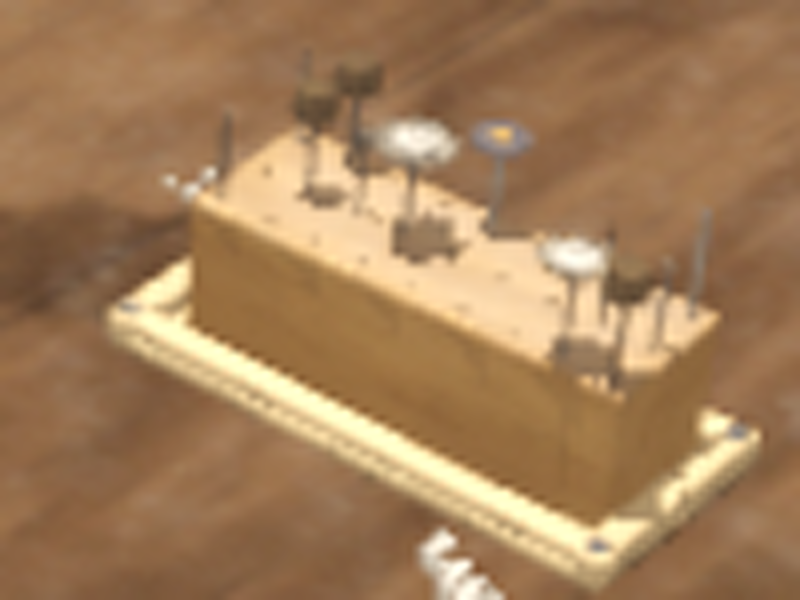

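View pics/t27.png

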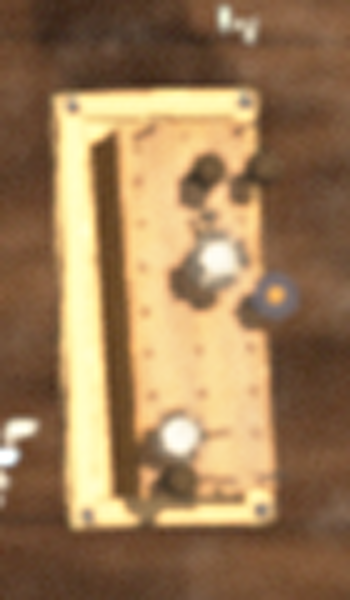

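```bash
python3 - <<'E'
from pnp import *
import pickle
w,t,s=pickle.load(open("c27.pkl","rb"))
T=lambda u,v:(435+u/5,150+v/5);S=lambda u,v:(325+u/8,190+v/8);W=lambda u,v:(275+u/4.2,95+v/4.2)
C={"BL":((118,130),(195,197),(87,88)),"BR":((258,124),(303,132),(300,80)),"FL":((136,500),(625,402),(91,668)),"FR":((273,492),(718,318),(320,664))}
P={k:tri((t,T(*a)),(s,S(*b)),(w,W(*c))) for k,(a,b,c) in C.items()}
for k,v in P.items(): print(k,v[0],np.round(v[1],4))
X={k:v[0] for k,v in P.items()};m=np.mean(list(X.values()),0);print("top centre",m, "len",np.linalg.norm(X["BL"]-X["FL"]),"wid",np.linalg.norm(X["BL"]-X["BR"]))
y=[np.degrees(np.arctan2(*(X[a]-X[b])[[1,0]])) for a,b in(("BL","FL"),("BR","FR"))];print("yaw",y,"pitch",np.degrees((X["BL"]+X["BR"]-X["FL"]-X["FR"])[2]/.28),"roll",np.degrees((X["BL"]-X["BR"]+X["FL"]-X["FR"])[2]/.1))
# wrist PnP with holes
H=.046;yy=.0195
pts=[((.048,yy,H),W(110,171)),((.032,yy,H),W(109,237)),((.016,yy,H),W(109,300)),((0,yy,H),W(110,365)),((-.016,yy,H),W(110,432)),((-.016,0,H),W(196,427)),((-.016,-yy,H),W(283,423)),((-.032,0,H),W(196,496)),((-.032,-yy,H),W(285,492)),((-.048,-yy,H),W(288,563)),((.032,-yy,H),W(275,226)),((0,0,H),W(193,358)),((.07,.025,H),W(87,88)),((-.07,.025,H),W(91,668)),((-.07,-.025,H),W(320,664)),((-.07,-.025,0),W(322,707))]
p,R=block_pose(w,pts);report(p,R)
scr=[W(82,130),W(345,120),W(66,732),W(354,730)];q=[onz(w,u,.01) for u in scr];print("seat wrist",np.mean(q,0))
q=[onz(t,T(*u),.01) for u in((72,105),(245,101),(88,515),(262,510))];print("seat top",np.mean(q,0))
for k in ("BL","BR","FL","FR"): pass
print("block top-cam",np.mean([onz(t,T(*v[0]),.05) for v in C.values()],0),"scene",np.mean([onz(s,S(*v[1]),.05) for v in C.values()],0))
E
```

```text
BL [ 0.715  -0.1905  0.0493] [0.0006 0.0006 0.0005]
BR [ 0.7186 -0.2417  0.0465] [0.0027 0.0013 0.0021]
FL [ 0.5764 -0.2006  0.0468] [0.0013 0.0017 0.0005]
FR [ 0.5803 -0.2499  0.0468] [0.0012 0.0001 0.0011]
top centre [ 0.6476 -0.2207  0.0473] len 0.1389786580460978 wid 0.05133672551608155
yaw [np.float64(4.146606035095296), np.float64(3.394491397414249)] pitch 0.43377399292788227 roll 1.5753566936947119
rms px 0.6510869007486458
block origin [ 0.649  -0.2183 -0.0007] yaw 4.084306770732461 pitch front-low + 0.6238841794884804 roll(left up +) 0.6170440037008401
FL [ 0.5774 -0.1984 -0.0012] FR [ 0.581  -0.2482 -0.0018] BL [ 0.717  -0.1884  0.0003] BR [ 0.7206 -0.2383 -0.0003] 
rel seat -0.0038420123521455416 0.003859638235492216 -0.000747085934035999
seat wrist [ 0.6501 -0.219   0.01  ]
seat top [ 0.6528 -0.2211  0.01  ]
block top-cam [ 0.6481 -0.2206  0.05  ] scene [ 0.6444 -0.2172  0.05  ]
```

```bash
python3 -c "
from rig import env
print(env.hand_in())"
```

```text
the job is handed in; nothing more can be done
None
```

The block is out of the rack and lying in the far seat. I handed the job in with the clock just past 19 s; no verdict was reported.

**How it was done**
- The interface cannot tilt the tool directly. I got the forward lean, about 30 to 38 degrees, by driving the arm to its wrist and shoulder limits.
- I gripped the block near its front end, tipped the front over the lip with a light squeeze and drew it forward from under the keeper. I then tightened the grip and carried it over to the seat.
- There I loosened the grip until the back end sagged about 17 degrees. I set the back edge down first, lowered the front until the block was flat, released it and backed off.

**Last checks**
- **Flatness:** the block is within about 0.6 degrees in pitch. Roll came out at 0.6 degrees from the wrist camera's fit and 1.6 degrees from combining all three views; the limit is 2 degrees.
- **Alignment:** its length lies about 1.5 degrees off the seat's.
- **Centring:** it is within 1 mm across the seat. Along the length the cameras disagree: 1 mm towards the front by the wrist camera, about 5 mm by the top and scene cameras. The limit is 9 mm. In the wrist picture, seat floor is visible at the right side and at the front.
- **Height:** the block's top measured 47 mm against an expected 50 mm, and the wrist camera's fit put the underside at -1 mm against 4 mm. Both read low, so I relied on the pictures to judge that it sits on the floor.
- **Other items:** the dish, tube and cutters show no movement in the last top picture.

**Possible failure:** joint 2 read -0.302 against its stated limit of -0.30, and joint 6 read 2.053 against 2.05. I took this as rounding or sensor noise, but a strict range check could count it as a failure.

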